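# Charge the corrector magnets

### The arm

A 6-joint arm with a two-finger parallel gripper is mounted at the origin on the work surface. World frame = base frame: x ahead of the robot, y to its left, z up, the work surface at z = 0. Lengths are in m, angles in rad, forces in N, time in s.
With the tool pointing down it reaches from about 0.4 to 0.825 m from the base axis. Payload 7 kg.
Tool frame: the origin (TCP) lies at the very end of the fingers, on their centre line; the grasp point (between the pads) lies 19 mm behind it (env.grip_depth is the distance from the TCP to the grasp point, in m); z points along the fingers, y is the direction in which the jaws open and shut (so a half turn about z gives the same grasp; the last joint's range is limited). The gripper opens to 85 mm and grips with 20 to 120 N. Pads are 22 mm wide; open, the fingers measure 114 mm over their backs; the gripper's body (76 mm by 85 mm) begins 54 mm behind the grasp point. The pads swing forward as they close: fully open they stand 13 mm farther back than shut.
Start: joints at [-0.893, 0.359, 0.012, 0, -1.224, -0.288], TCP at [0.256, -0.624, 0.231] pointing down, gripper open.
Joint ranges: [-3.07, 3.07], [-1.43, 2.12], [-1.02, 1.25], [-3.03, 1.67], [-3.05, -0], [-3.03, 3.03]. Speed limits (rad/s): [2.39, 2.39, 3.01, 3.14, 3.14, 3.14].

### API

Orientations are given as a rotation vector (axis times angle).
In Python, from station import env, imaging, workorder, models gives the robot as it stands. The module is installed in compiled form; this text tells all that it offers.
- The arm moves only by the tool arm_command, never from a script. Its argument "rows" is a list of rows, each a list of 7 numbers: the shift along the tool's x, y, z in m, then the turn, a rotation vector about the tool's x, y, z in units of 8 degrees (1.0 is 8 degrees), then the opening, from 0 (shut) to 1 (fully open). A call has 1 to 8 rows; each row shifts and turns the commanded pose from where the row before left it, along the tool's axes as they then stand; what a row does not reach is not made up. A row lasts 1/8 s, in which the tool goes at most 62.5 mm and 10.7 degrees, less where a joint would pass 70% of its speed; a pose out of reach is approached as far as the arm can. A call is refused whole if a number of a shift passes 0.0625 or a number of a turn 1, either way. A call with a gripper value outside its range is refused whole. The fingers move at their own pace and stop on an object; "squeeze" is the grip in N (left out, the last holds). Time passes only in rows, so rows that do not move let the fingers close. It gives the time, the measured TCP pose, the force and the opening at its end, in the units of the state.
- env.observe(): the state, without advancing time (a new reading comes with each control period).
- imaging.grab_frame(name): name is "scene" or "top" or "wrist"; returns the picture (384x512x3 uint8, red, green, blue); there is no depth.
- imaging.calibration(name): a dict with "K" (3x3 intrinsics, pixels), "pose" (4x4, takes a point from camera to world coordinates). Camera axes: x right, y up, looking along -z (the intrinsics and any distortion apply to the point x, -y, -z); pixel columns grow to the right and rows downward; lengths in m; the calibration is good to about 2 mm. The wrist camera is an equidistant fisheye: a pixel r from the principal point sees the ray r / f radians off the axis. A picture is of the moment at which its call begins: read the wrist's pose just before it. calibration takes no time and is no camera call; for the wrist camera it gives the pose at the moment of the call.
- workorder.sign_off(): hands the job in, once; it reports no verdict.
Trained networks look in the newest picture that a camera, given by its name, has taken for a name from the list of things; names that differ only in an ending like _2 or _b are one class to them, and where a whole thing is asked for, a point or a joint stands for the part that bears it (a point fixed in the world has none). Each returns a list of dicts, best first, with "confidence" (0 to 1); they miss things now and then, are a little off and sometimes report something else, mostly with a low value. They report only what shows in the picture. A call takes as long as a camera call.
- models.boxes_of(camera, target): "box" ([centre column, centre row, width, height] in pixels, round what is visible of it).
The state is a dict: "t": time; "joint_pos": joint angles; "joint_vel": joint speeds; "tau": joint torques, N m; "position": TCP position; "tcp_rot": TCP orientation; "force": force on the tool from outside, world axes, zero at the start; "ft_torque": the same for the moment, N m; "gripper_width": opening from 0.0 (shut) to 1.0 (fully open).
Only numpy, scipy, OpenCV 4.12 (cv2) and the standard library are available. Lean on these libraries where they do the work, as an engineer would, in place of code of your own. Each camera call takes 0.05 s, during which the arm holds its last target.

### The job

Get the compass corrector magnets ready on the charger. First turn the charger's dial back to the off mark (round dot); with it off, stand every red magnet rod from the wooden stand end-down in the charger's wells, and lay the upright brass probe on its side in the two V-supports of the walnut cradle. Once everything is loaded, turn the dial to the charge mark (the long thick line) and leave the acrylic dome, the azimuth ring and the pelorus base where they are.

Things in the scene. Friction and masses are not known exactly. Their poses are not given: they have to be found in the camera images.
- charger: Grey bench machine, 160 (x) x 345 mm (y), fixed. Origin: on the bench, under the machine's middle; its x axis points away from its front, its y axis towards the wells. The right part (negative y) is a grey deck 60 mm high with the dial at (0, -95) mm. On the left a brass block, 60 x 170 mm, 75 mm high, has a row of four wells.
- well0 (a point): Centre of the mouth of well 0 of the charger, 75 mm above the bench (mouth level with the top of the brass block). Each well is 24 mm square and 55 mm deep; wells are 35 mm apart along the charger's y. Any rod may go in any well.
- well1 (a point): Centre of the mouth of well 1 of the charger, 75 mm above the bench (mouth level with the top of the brass block). Each well is 24 mm square and 55 mm deep; wells are 35 mm apart along the charger's y. Any rod may go in any well.
- well2 (a point): Centre of the mouth of well 2 of the charger, 75 mm above the bench (mouth level with the top of the brass block). Each well is 24 mm square and 55 mm deep; wells are 35 mm apart along the charger's y. Any rod may go in any well.
- well3 (a point): Centre of the mouth of well 3 of the charger, 75 mm above the bench (mouth level with the top of the brass block). Each well is 24 mm square and 55 mm deep; wells are 35 mm apart along the charger's y. Any rod may go in any well.
- dial (a joint): Angle of the charger's dial in rad, growing clockwise seen from above: 0 = pointer on the off mark, 1.745 (100 degrees) = pointer on the charge mark. It turns from -1.0 to 3.2, with slight friction (about 0.04 N m), and stays where it is left.
- dial_grip (a point): On the dial's upright axis, 93 mm above the bench, at the height to grip. The dial is a black disc 60 mm across, carrying an upright grip bar 56 mm long, 15 mm thick, from 72 to 106 mm above the bench. A white line on the bar's top shows its pointer end. The point turns with the dial: the bar lies along its x axis and the pointer is at its -x end; at dial value 0 its axes are parallel to the charger's.
- off_mark (a point): The off mark: a black round dot 11 mm across on the dial's scale plate, 50 mm from the dial's axis, on the charger's front (-x) side.
- charge_mark (a point): The charge mark: the one long thick black line on the scale (23 x 6 mm; all others are short and thin), this point 50 mm from the dial's axis, 100 degrees clockwise from the off mark.
- stand: Fixed wooden stand, 190 (x) x 60 mm (y), 50 mm high, origin on the bench under its centre. Four wells, 24 mm square and 40 mm deep, in a row along its x at -66, -22, 22, 66 mm; each holds a rod or is empty at the start.
- rod0_mid (a point): Centre (half-way up) of red magnet rod 0: round steel bar, 18 mm across, 120 mm long, about 0.2 kg, z along its length; either end may go down. Two to four rods are present. It stands loosely in a stand well (foot 10 mm above the bench); home in a charger well its foot is 20 mm above the bench.
- rod1_mid (a point): Centre (half-way up) of red magnet rod 1: round steel bar, 18 mm across, 120 mm long, about 0.2 kg, z along its length; either end may go down. Two to four rods are present. It stands loosely in a stand well (foot 10 mm above the bench); home in a charger well its foot is 20 mm above the bench.
- rod2_mid (a point): Centre (half-way up) of red magnet rod 2: round steel bar, 18 mm across, 120 mm long, about 0.2 kg, z along its length; either end may go down. Two to four rods are present. It stands loosely in a stand well (foot 10 mm above the bench); home in a charger well its foot is 20 mm above the bench.
- rod3_mid (a point): Centre (half-way up) of red magnet rod 3: round steel bar, 18 mm across, 120 mm long, about 0.2 kg, z along its length; either end may go down. Two to four rods are present. It stands loosely in a stand well (foot 10 mm above the bench); home in a charger well its foot is 20 mm above the bench.
- probe_mid (a point): Centre of the brass field probe, 70 mm above its foot: a round body 36 mm across and 140 mm long over all, whose lowest 10 mm is a square steel foot plate 56 x 56 mm. z runs along its length from the foot to the top. About 0.35 kg. It starts standing on its foot.
- cradle: Loose walnut cradle, about 0.9 kg. Base plate 150 (x) x 85 mm (y), 15 mm thick, origin on the underside at its centre. Two V-supports, each 12 mm thick and 45 mm wide, stand at x = -45 and +45 mm, their tips up to 53 mm above the bench. The probe lies in both, along the cradle's x axis, either way round, its centre over the cradle's centre: its axis is then 60 mm above the bench and its foot plate is just beyond a V-support (9 mm clear when centred).
- dome: Bystander: clear domed acrylic compass cover, 120 mm across, 59 mm high; origin under its centre.
- azimuth_ring: Bystander: flat pewter-grey azimuth ring, 110 mm across, 12 mm high; origin under its centre.
- pelorus_base: Bystander: round dark walnut pelorus base, 140 mm across, 36 mm high; origin under its centre.

How it is judged:
By the outcome, as a careful person would: the job done as asked, in the order asked, and still so for the second after the job is handed in, with the robot touching nothing.
Of rod0, rod1, rod2, rod3 only 2 to 4 are there at a start; the rules pass over those that are not, and their reading is None.
At some moment in a run one of cradle, probe may be knocked a few centimetres aside while the robot is not near it.
It also fails if it takes over 210 s, if anything falls off the work surface, if the arm or the gripper's body presses on something with over 40 N, if the wrist force passes 120 N, or if a joint passes its speed limit or range.

## Working session

There is one attempt and no reset: what is moved stays moved. The work goes in short steps, Python scripts to look and compute and a tool call to move; the robot and the scene stay as the last step left them, time stands still between calls to the robot, and variables do not carry over. Pictures are saved under pics/ and viewed, and the job is handed in when it is done.

Besides the shell and the picture viewer there is one more tool, called after "Call:" as a command line: name --pt "numbers of a row" for each row, then --argument value for the rest. arm_command: Moves the arm, as the interface text tells. Its arguments: {"type":"object","properties":{"rows":{"type":"array","items":{"type":"array","items":{"type":"number"}}},"squeeze":{"type":"number"}},"required":["rows"]}

```bash
mkdir -p pics; cat > h.py <<'E'
import numpy as np, cv2
from scipy.spatial.transform import Rotation as R
from station import env, imaging, workorder, models
def snap(n,f):
    im=imaging.grab_frame(n); cv2.imwrite('pics/'+f,cv2.cvtColor(im,cv2.COLOR_RGB2BGR)); return im
def proj(cal,P):
    P=np.atleast_2d(P); T=np.linalg.inv(cal['pose']); p=(T[:3,:3]@P.T).T+T[:3,3]
    K=cal['K']; x=np.c_[p[:,0],-p[:,1],-p[:,2]]
    if cal.get('fish'):
        r=np.hypot(x[:,0],x[:,1]); th=np.arctan2(r,x[:,2]); s=np.where(r>1e-9,th/np.maximum(r,1e-9),1)
        return np.c_[K[0,0]*x[:,0]*s+K[0,2],K[1,1]*x[:,1]*s+K[1,2]]
    return np.c_[K[0,0]*x[:,0]/x[:,2]+K[0,2],K[1,1]*x[:,1]/x[:,2]+K[1,2]]
def ray(cal,u,v):
    K=cal['K']; a=(u-K[0,2])/K[0,0]; b=(v-K[1,2])/K[1,1]
    if cal.get('fish'):
        th=np.hypot(a,b); s=np.tan(th)/th if th>1e-9 else 1; a*=s;b*=s
    d=np.array([a,-b,-1.]); d=cal['pose'][:3,:3]@d
    return cal['pose'][:3,3].copy(), d/np.linalg.norm(d)
def atz(cal,u,v,z):
    o,d=ray(cal,u,v); return (o+d*(z-o[2])/d[2])[:2]
def tri(rs):
    A=np.zeros((3,3));b=np.zeros(3)
    for o,d in rs:
        M=np.eye(3)-np.outer(d,d);A+=M;b+=M@o
    return np.linalg.solve(A,b)
def cal(n):
    c=dict(imaging.calibration(n)); c['K']=np.array(c['K']);c['pose']=np.array(c['pose']); c['fish']=(n=='wrist'); return c
E
python3 - <<'E'
from h import *
np.set_printoptions(precision=4,suppress=True)
s=env.observe();print(s)
for n in ['scene','top','wrist']:
    c=cal(n);snap(n,n+'0.png');print(n,{k:v for k,v in c.items()})
for n in ['scene','top']:
    for t in ['charger','dial','stand','rod0_mid','probe_mid','cradle','dome','azimuth_ring','pelorus_base']:
        print(n,t,[(np.round(d['box'],1).tolist(),round(d['confidence'],2)) for d in models.boxes_of(n,t)][:5])
E
```

```text
{'t': 0.0, 'joint_pos': array([-0.8929,  0.3594,  0.011 , -0.0004, -1.2241, -0.2881]), 'joint_vel': array([ 0.0003, -0.0015,  0.0006,  0.0002,  0.0002,  0.0014]), 'tau': array([  0.0016, -58.333 ,  29.341 ,   6.9366,  -0.0062,   0.    ]), 'position': array([ 0.2563, -0.6239,  0.2304]), 'tcp_rot': array([ 0.6081, -3.0817, -0.0025]), 'force': array([-0.8221,  0.7889,  0.208 ]), 'ft_torque': array([-0.0293,  0.0405,  0.0473]), 'gripper_width': 0.9971769263516831}
scene {'K': array([[392.0399,   0.    , 253.2673],
       [  0.    , 392.0399, 189.3946],
       [  0.    ,   0.    ,   1.    ]]), 'pose': array([[-0.3772, -0.7088,  0.5962,  1.0659],
       [ 0.926 , -0.2988,  0.2306,  0.2176],
       [ 0.0147,  0.639 ,  0.769 ,  0.7375],
       [ 0.    ,  0.    ,  0.    ,  1.    ]]), 'fish': False}
top {'K': array([[469.9379,   0.    , 264.6479],
       [  0.    , 469.9379, 186.9983],
       [  0.    ,   0.    ,   1.    ]]), 'pose': array([[ 0.0052,  0.9857, -0.1685,  0.3267],
       [-0.9998,  0.0023, -0.0174,  0.0137],
       [-0.0168,  0.1685,  0.9856,  1.3759],
       [ 0.    ,  0.    ,  
[... 1121 characters left out ...]
 65.7], 0.83)]
top dial [([292.7, 194.8, 21.8, 24.9], 0.77), ([261.9, 196.3, 119.5, 63.3], 0.71), ([212.3, 125.8, 45.5, 47.1], 0.65)]
top stand [([149.6, 208.6, 29.3, 68.5], 0.69), ([265.6, 196.1, 119.3, 67.1], 0.66), ([393.0, 209.2, 46.6, 53.7], 0.44)]
top rod0_mid []
top probe_mid [([357.7, 157.2, 25.2, 27.6], 0.81), ([263.1, 196.8, 119.4, 63.0], 0.3)]
top cradle [([392.4, 206.7, 48.4, 57.4], 0.8), ([264.1, 196.2, 120.5, 62.2], 0.52)]
top dome [([305.2, 131.2, 41.5, 40.9], 0.92), ([293.4, 193.1, 20.2, 16.7], 0.3)]
top azimuth_ring [([199.2, 260.9, 41.4, 39.6], 0.58), ([263.5, 197.2, 119.0, 65.4], 0.4)]
top pelorus_base [([211.6, 123.2, 48.2, 48.1], 0.96), ([392.6, 208.4, 46.4, 56.1], 0.2)]
```

```bash
python3 - <<'E'
import cv2
for n in ['scene','top']:
    im=cv2.imread(f'pics/{n}0.png')
    if n=='top': im=cv2.resize(im[90:300,120:430],None,fx=2.5,fy=2.5,interpolation=2)
    else: im=cv2.resize(im[120:360,90:460],None,fx=2.15,fy=2.15,interpolation=2)
    cv2.imwrite(f'pics/{n}0z.png',im)
E
```

```text
(no output)
```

View pics/scene0z.png

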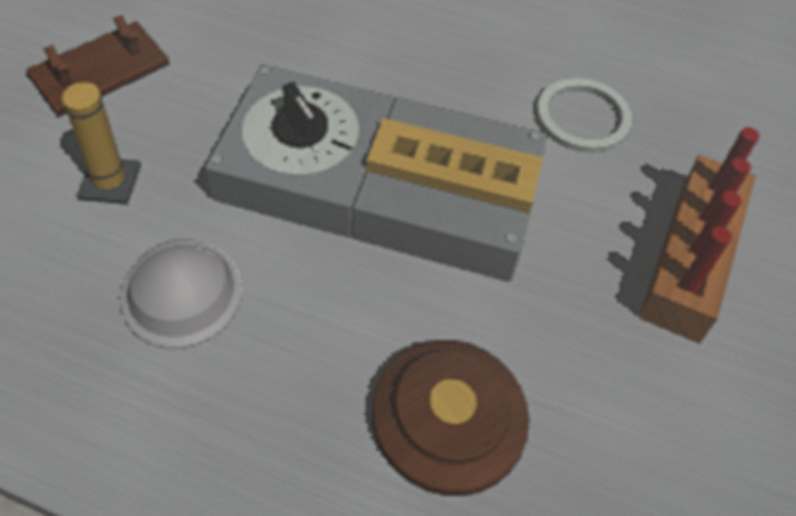

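View pics/top0z.png

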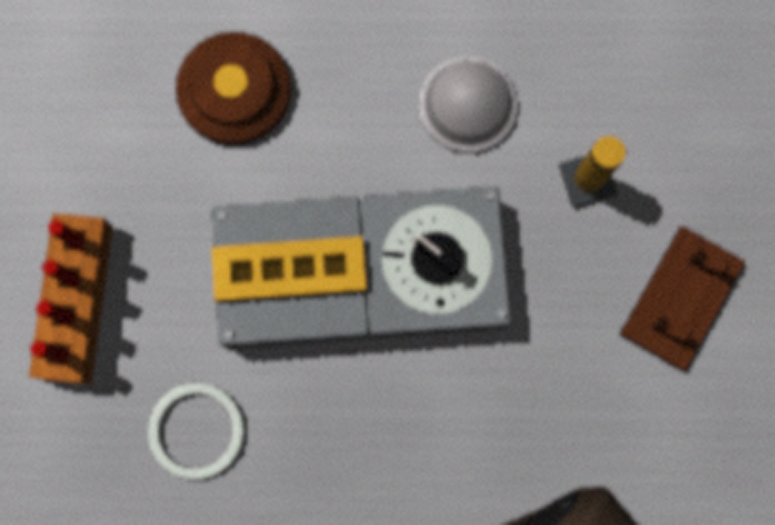

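View pics/wrist0.png

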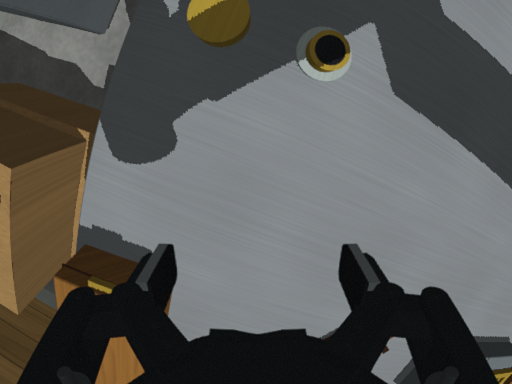

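```bash
python3 - <<'E'
from h import *
np.set_printoptions(precision=4,suppress=True)
T=cal('top');S=cal('scene')
f=lambda x,y,z:atz(T,120+x/2.5,90+y/2.5,z)
g=lambda x,y,z:atz(S,90+x/2.15,120+y/2.15,z)
for n,x,y,z in [('w',241,271,.075),('w',272,269,.075),('w',303,267,.075),('w',334,264,.075),('dialbase',439,257,.06),('offdot',440,302,.06),('chg',392,254,.06),('ptr',418,238,.106),('ptr',440,257,.106),
 ('st',53,214,.05),('st',106,218,.05),('st',85,382,.05),('st',30,377,.05),('r',57,228,.13),('r',50,268,.13),('r',44,309,.13),('r',38,350,.13),
 ('cr',684,227,.015),('cr',745,262,.015),('cr',687,372,.015),('cr',621,333,.015),('ptop',609,152,.14),('dome',470,103,0.01),('ring',197,431,.006),('pel',233,88,.01)]:
  print(n,f(x,y,z))
print('scene')
for n,x,y,z in [('w',405,147,.075),('w',438,155,.075),('w',472,163,.075),('w',506,171,.075),('off',316,96,.06),('chg',343,145,.06),('ptop',84,97,.14),
 ('r',750,135,.13),('r',741,167,.13),('r',731,201,.13),('r',720,235,.13),('cr',28,72,.015),('cr',140,22,.015),('cr',168,63,.015),('cr',55,110,.015)]:
  print(n,g(x,y,z))
E
```

```text
w [0.5163 0.1718]
w [0.5187 0.137 ]
w [0.521  0.1023]
w [0.5245 0.0676]
dialbase [ 0.5351 -0.0508]
offdot [ 0.4838 -0.0516]
chg [0.5384 0.0025]
ptr [ 0.5489 -0.0256]
ptr [ 0.5278 -0.0496]
st [0.5859 0.3939]
st [0.5813 0.3322]
st [0.3931 0.3481]
st [0.3985 0.4106]
r [0.5548 0.3658]
r [0.511  0.3712]
r [0.4666 0.3755]
r [0.4227 0.3796]
cr [ 0.5786 -0.3401]
cr [ 0.5372 -0.4092]
cr [ 0.4093 -0.3367]
cr [ 0.4539 -0.2626]
ptop [ 0.6375 -0.2305]
dome [ 0.7306 -0.0915]
ring [0.3397 0.2268]
pel [0.7493 0.1944]
scene
w [0.5281 0.0689]
w [0.525  0.1035]
w [0.5216 0.1386]
w [0.5182 0.1731]
off [ 0.4851 -0.0498]
chg [0.5387 0.0046]
ptop [ 0.6422 -0.2239]
r [0.4298 0.3816]
r [0.4741 0.3776]
r [0.5183 0.3732]
r [0.5601 0.3683]
cr [ 0.5448 -0.4006]
cr [ 0.4156 -0.3246]
cr [ 0.4662 -0.2548]
cr [ 0.5839 -0.3352]
```

```bash
cat >> h.py <<'E'
np.set_printoptions(precision=4,suppress=True)
def down(yaw,tilt=0):
    """tool z down, tool x at world yaw(deg); tilt(deg) about tool y"""
    c,s=np.cos(np.radians(yaw)),np.sin(np.radians(yaw))
    M=np.array([[c,s,0],[s,-c,0],[0,0,-1.]])
    return R.from_matrix(M)*R.from_euler('y',tilt,degrees=True)
def cur():
    s=env.observe(); return np.array(s['position']),R.from_rotvec(s['tcp_rot'])
def plan(p1,R1,grip,start=None,step=.06,n=None):
    p,Ro=start if start else cur()
    dv=(Ro.inv()*R1).as_rotvec(); ang=np.degrees(np.linalg.norm(dv)); d=np.linalg.norm(p1-p)
    N=n or max(1,int(np.ceil(max(d/step,ang/7.9))))
    rows=[]; pc,Rc=p.copy(),Ro
    for i in range(N):
        q=p+(p1-p)*(i+1)/N; Rn=Ro*R.from_rotvec(dv*(i+1)/N)
        sh=np.round(Rc.inv().apply(q-pc),3 if d>.01 else 4); rv=np.round(np.degrees((Rc.inv()*Rn).as_rotvec())/8,2)
        rows.append([float(x)+0. for x in sh]+[float(x)+0. for x in rv]+[grip])
        pc=pc+Rc.apply(sh); Rc=Rc*R.from_rotvec(np.radians(rv*8))
    print(N,'rows'); 
    for i in range(0,N,8): print(str(rows[i:i+8]).replace(' ',''))
    return p1,R1
E
python3 - <<'E'
from h import *
plan(np.array([.56,-.02,.24]),down(-131),0.6)
E
```

```text
12 rows
[[-0.043,0.037,-0.001,0.0,0.0,-0.28,0.6],[-0.043,0.035,0.0,0.0,0.0,-0.28,0.6],[-0.046,0.034,-0.001,0.0,0.0,-0.27,0.6],[-0.046,0.032,-0.001,0.0,0.0,-0.28,0.6],[-0.048,0.03,-0.001,0.0,0.0,-0.28,0.6],[-0.049,0.028,0.0,0.0,0.0,-0.28,0.6],[-0.05,0.026,-0.001,0.0,0.0,-0.27,0.6],[-0.051,0.024,-0.001,0.0,0.0,-0.28,0.6]]
[[-0.051,0.022,-0.001,0.0,0.0,-0.28,0.6],[-0.053,0.02,0.0,0.0,0.0,-0.28,0.6],[-0.053,0.019,-0.001,0.0,0.0,-0.28,0.6],[-0.054,0.016,-0.001,0.0,0.0,-0.27,0.6]]
```

Call:
arm_command --pt "-0.043 0.037 -0.001 0 0 -0.28 0.6" --pt "-0.043 0.035 0 0 0 -0.28 0.6" --pt "-0.046 0.034 -0.001 0 0 -0.28 0.6" --pt "-0.046 0.032 -0.001 0 0 -0.28 0.6" --pt "-0.048 0.03 -0.001 0 0 -0.28 0.6" --pt "-0.049 0.028 0 0 0 -0.28 0.6" --pt "-0.05 0.026 -0.001 0 0 -0.28 0.6" --pt "-0.051 0.024 -0.001 0 0 -0.28 0.6"

```text
t: 2.05
position: [0.4594, -0.2193, 0.2378]
tcp_rot: [-1.083, 2.948, -0.001]
force: [0.9, 0.2, -0.3]
gripper_width: 0.597
```

Call:
arm_command --pt "-0.051 0.022 -0.001 0 0 -0.28 0.6" --pt "-0.053 0.02 0 0 0 -0.28 0.6" --pt "-0.053 0.019 -0.001 0 0 -0.28 0.6" --pt "-0.054 0.016 -0.001 0 0 -0.28 0.6" --pt "0 0 0 0 0 0 0.6"

```text
t: 2.68
position: [0.5598, -0.0165, 0.24]
tcp_rot: [-1.314, 2.853, -0.0]
force: [-0.5, -0.6, 0.1]
gripper_width: 0.603
```

```bash
python3 - <<'E'
from h import *
import pickle
s=env.observe();print(s['t'],s['position'],s['joint_pos'],s['gripper_width'],s['force'])
c=cal('wrist');snap('wrist','w1.png');pickle.dump(c,open('w1.pkl','wb'))
for t in ['dial','charger']: print(t,[(np.round(d['box'],1).tolist(),round(d['confidence'],2)) for d in models.boxes_of('wrist',t)][:4])
E
```

```text
2.675 [ 0.5598 -0.0165  0.24  ] [ 0.3201  0.1644 -0.2319  0.     -1.1743 -1.0277] 0.6033583829607112 [-0.5272 -0.6462  0.1135]
dial [([256.9, 138.2, 53.5, 61.6], 0.7), ([85.5, 82.2, 99.8, 52.8], 0.45)]
charger [([293.0, 160.2, 266.4, 251.9], 0.9), ([85.0, 82.7, 96.4, 53.7], 0.28)]
```

View pics/w1.png

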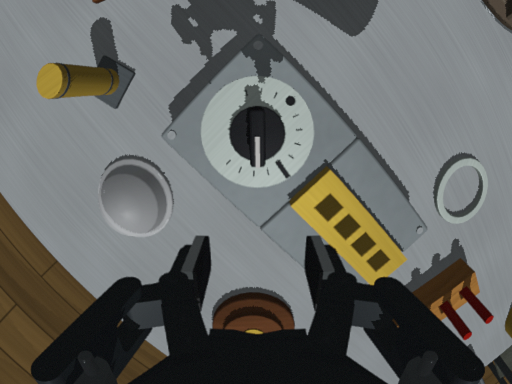

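```bash
python3 - <<'E'
import cv2
im=cv2.imread('pics/w1.png')
cv2.imwrite('pics/w1a.png',cv2.resize(im[70:195,190:320],None,fx=4.6,fy=4.6,interpolation=2))
cv2.imwrite('pics/w1b.png',cv2.resize(im[160:285,285:415],None,fx=4.6,fy=4.6,interpolation=2))
E
```

```text
(no output)
```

View pics/w1a.png

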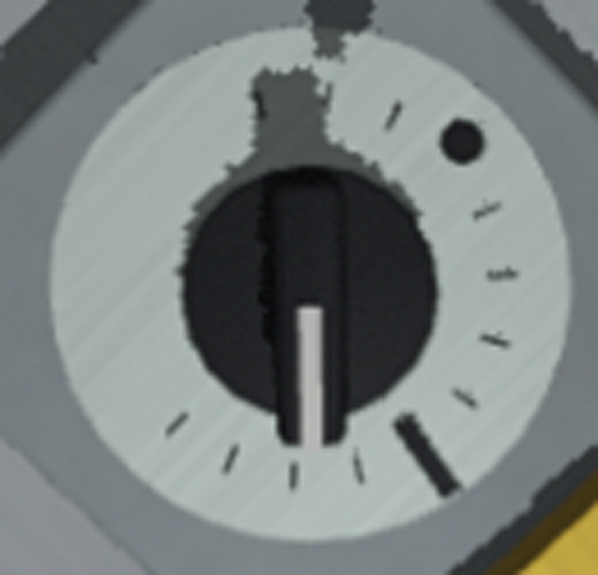

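View pics/w1b.png

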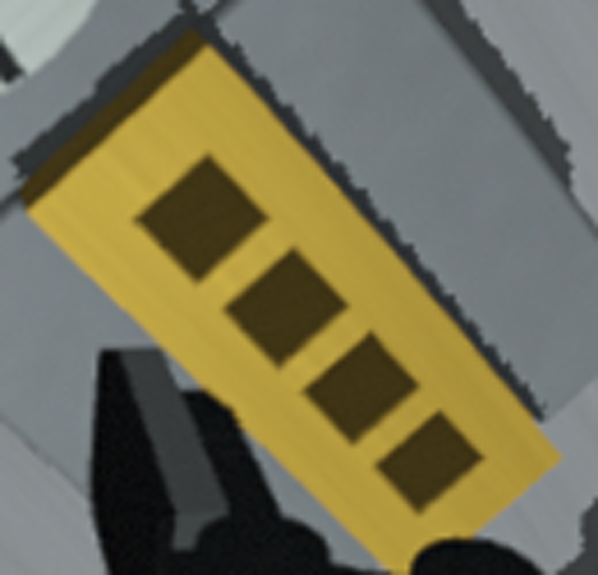

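```bash
python3 - <<'E'
from h import *
import pickle
c=pickle.load(open('w1.pkl','rb'))
A=lambda x,y,z:atz(c,190+(x+.5)/4.6-.5,70+(y+.5)/4.6-.5,z)
B=lambda x,y,z:atz(c,285+(x+.5)/4.6-.5,160+(y+.5)/4.6-.5,z)
off=A(463,142,.06);ch=A(427,455,.06);print('off',off,'ch',ch, np.linalg.norm(off-ch),'expect',.1*np.sin(np.radians(50)))
W=[[(208,155),(268,218),(199,282),(136,218)],[(294,249),(347,304),(281,367),(225,308)],[(371,332),(417,384),(354,443),(304,390)],[(440,411),(483,457),(420,512),(376,466)]]
C=[]
for w in W:
    p=np.array([B(*q,.075) for q in w]);C.append(p.mean(0));print(C[-1],[round(np.linalg.norm(p[i]-p[(i+1)%4]),4) for i in range(4)])
C=np.array(C);d=C[3]-C[0];print('spacing',np.linalg.norm(d)/3,'yaw',np.degrees(np.arctan2(d[1],d[0]))-90)
yaw=np.degrees(np.arctan2(d[1],d[0]))-90
a=A(310,308,.106);b=A(311,445,.106);print('ptr',a,b,np.degrees(np.arctan2(*(b-a)[::-1])))
m=(off+ch)/2;v=(ch-off);n=np.array([-v[1],v[0]]);n/=np.linalg.norm(n)
for sgn in (1,-1):
    ax=m+sgn*n*.05*np.cos(np.radians(50));print('axis',ax,'offdir',np.degrees(np.arctan2(*(off-ax)[::-1])),'radii',np.linalg.norm(off-ax),np.linalg.norm(ch-ax))
for u in [(300,292),(310,292)]: print('disc',A(*u,.072))
E
```

```text
off [ 0.4846 -0.0508] ch [0.5393 0.0021] 0.07612147197628107 expect 0.0766044443118978
[0.5257 0.0676] [np.float64(0.0237), np.float64(0.0237), np.float64(0.0247), np.float64(0.0234)]
[0.523  0.1025] [np.float64(0.0228), np.float64(0.0239), np.float64(0.0245), np.float64(0.0231)]
[0.5204 0.1369] [np.float64(0.023), np.float64(0.0236), np.float64(0.0243), np.float64(0.0235)]
[0.5176 0.1722] [np.float64(0.0232), np.float64(0.0239), np.float64(0.0237), np.float64(0.0234)]
spacing 0.03497730343950337 yaw 4.426554475303774
ptr [ 0.5334 -0.0486] [ 0.5519 -0.0266] 49.86292709007743
axis [ 0.4896 -0.0012] offdir -95.79500526502554 radii 0.04981525270311567 0.049815252703115695
axis [ 0.5343 -0.0475] offdir -176.15207311582796 radii 0.049815252703115646 0.049815252703115674
disc [ 0.5358 -0.0493]
disc [ 0.5341 -0.0478]
```

```bash
python3 - <<'E'
from h import *
q=plan(np.array([.5343,-.0475,.12]),down(-130.1),0.5)
plan(np.array([.5343,-.0475,.078]),down(-130.1),0.5,start=q)
E
```

```text
3 rows
[[0.012,0.0,0.04,0.0,0.0,-0.03,0.5],[0.012,0.0,0.04,0.0,0.0,-0.03,0.5],[0.013,0.0,0.04,0.0,0.0,-0.03,0.5]]
1 rows
[[0.0,0.0,0.042,0.0,0.0,0.0,0.5]]
```

Call:
arm_command --pt "0.012 0 0.04 0 0 -0.03 0.5" --pt "0.012 0 0.04 0 0 -0.03 0.5" --pt "0.013 0 0.04 0 0 -0.03 0.5" --pt "0 0 0.02 0 0 0 0.5" --pt "0 0 0.022 0 0 0 0.5" --pt "0 0 0 0 0 0 0.5"

```text
t: 3.58
position: [0.5328, -0.0491, 0.0773]
tcp_rot: [1.322, -2.847, -0.001]
force: [0.2, -0.6, 0.0]
gripper_width: 0.497
```

Call:
arm_command --pt "0 0 0 0 0 0 0.1" --pt "0 0 0 0 0 0 0.0" --pt "0 0 0 0 0 0 0.0" --pt "0 0 0 0 0 0 0.0" --pt "0 0 0 0 0 0 0.0" --squeeze 40

```text
t: 4.2
position: [0.5343, -0.0474, 0.0797]
tcp_rot: [-1.326, 2.847, 0.0]
force: [-4.5, 2.3, 5.2]
gripper_width: 0.165
```

```bash
python3 - <<'E'
from h import *
s=env.observe();print(s['t'],s['position'],s['joint_pos'],s['gripper_width'],s['force'])
_,r=cur();x=r.apply([1,0,0]);print(np.degrees(np.arctan2(x[1],x[0])))
snap('wrist','w2.png')
E
```

```text
4.2 [ 0.5343 -0.0474  0.0797] [ 0.2769  0.2837 -0.488  -0.0004 -0.7979 -0.9759] 0.16544355423970347 [-4.5489  2.261   5.2378]
-130.06399310214076
```

View pics/w2.png

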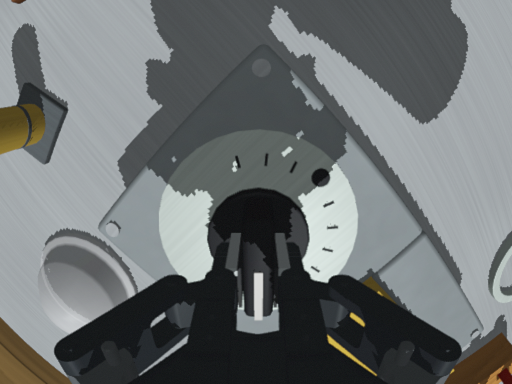

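Call:
arm_command --pt "0 0 0 0 0 -1 0" --pt "0 0 0 0 0 -1 0" --pt "0 0 0 0 0 -1 0" --pt "0 0 0 0 0 -1 0" --pt "0 0 0 0 0 -1 0" --pt "0 0 0 0 0 -1 0" --pt "0 0 0 0 0 -1 0" --pt "0 0 0 0 0 -1 0"

```text
t: 5.25
position: [0.5346, -0.0474, 0.0797]
tcp_rot: [-2.636, 1.706, -0.001]
force: [-1.9, 2.8, 4.2]
gripper_width: 0.168
```

Call:
arm_command --pt "0 0 0 0 0 -1 0" --pt "0 0 0 0 0 -1 0" --pt "0 0 0 0 0 -1 0" --pt "0 0 0 0 0 -1 0" --pt "0 0 0 0 0 -1 0" --pt "0 0 0 0 0 -1 0" --pt "0 0 0 0 0 -1 0" --pt "0 0 0 0 0 -1 0"

```text
t: 6.25
position: [0.5346, -0.0471, 0.0797]
tcp_rot: [-3.14, 0.049, -0.002]
force: [-2.9, 3.6, 3.6]
gripper_width: 0.165
```

Call:
arm_command --pt "0 0 0 0 0 -0.8 0" --pt "0 0 0 0 0 0 0" --pt "0 0 0 0 0 0 0"

```text
t: 6.62
position: [0.5346, -0.0471, 0.0797]
tcp_rot: [-3.138, -0.118, -0.002]
force: [-3.8, 3.8, 5.3]
gripper_width: 0.169
```

```bash
python3 - <<'E'
from h import *
s=env.observe();print(s['t'],s['position'],s['joint_pos'],s['gripper_width'],s['force'])
_,r=cur();x=r.apply([1,0,0]);print(np.degrees(np.arctan2(x[1],x[0])))
snap('wrist','w3.png')
E
```

```text
6.625 [ 0.5346 -0.0471  0.0797] [ 0.2772  0.2838 -0.4877 -0.0007 -0.7975  1.3691] 0.16855797183196333 [-3.7855  3.7575  5.339 ]
4.299042707256961
```

View pics/w3.png

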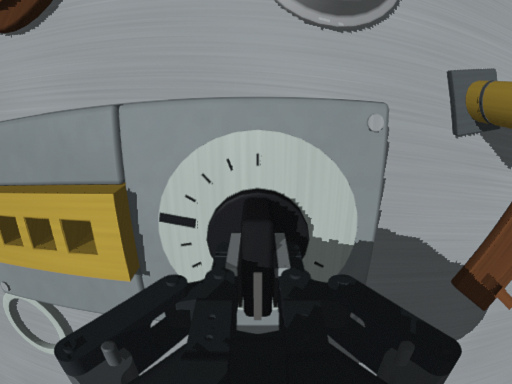

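Call:
arm_command --pt "0 0 0 0 0 0 0.5" --pt "0 0 0 0 0 0 0.5" --pt "0 0 -0.02 0 0 0 0.5" --pt "0 0 -0.05 0 0 0 0.5" --pt "0 0 -0.06 0 0 0 0.5" --pt "-0.055 0 -0.02 0 0 0 0.5" --pt "-0.06 0 0 0 0 0 0.5" --pt "0 0 0 0 0 0 0.5"

```text
t: 7.68
position: [0.4164, -0.057, 0.2292]
tcp_rot: [-3.138, -0.118, -0.003]
force: [0.9, 0.4, 1.8]
gripper_width: 0.5
```

```bash
python3 - <<'E'
from h import *
import pickle
s=env.observe();print(s['t'],s['position'],s['joint_pos'],s['gripper_width'],s['force'])
c=cal('wrist');im=snap('wrist','w4.png');pickle.dump(c,open('w4.pkl','wb'))
px=proj(c,[.5343,-.0475,.106])[0];print(px)
u,v=px.astype(int)
b=cv2.imread('pics/w4.png');u0=max(0,u-70);v0=max(0,v-60);print(u0,v0)
cv2.imwrite('pics/w4a.png',cv2.resize(b[v0:v0+125,u0:u0+140],None,fx=4.6,fy=4.6,interpolation=2))
E
```

```text
7.675 [ 0.4164 -0.057   0.2292] [ 0.3372 -0.078  -0.5145 -0.0007 -1.1319  1.3092] 0.5000060421944821 [0.941  0.3621 1.7543]
[256.5849  53.8931]
186 0
```

View pics/w4a.png

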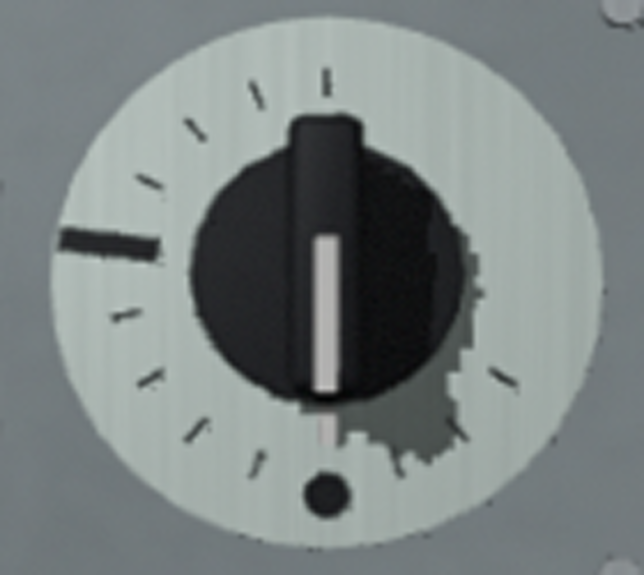

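View pics/w4.png

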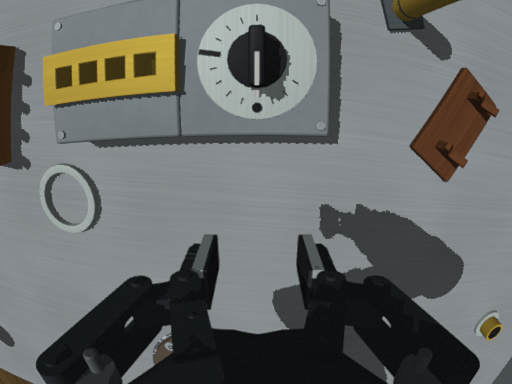

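```bash
python3 - <<'E'
from h import *
q=plan(np.array([.38,.37,.27]),down(-6),0.5)
E
```

```text
8 rows
[[-0.001,-0.054,-0.005,0.0,0.0,0.16,0.5],[-0.002,-0.053,-0.005,0.0,-0.01,0.16,0.5],[-0.003,-0.054,-0.005,0.0,0.0,0.16,0.5],[-0.004,-0.053,-0.005,0.0,0.0,0.17,0.5],[-0.006,-0.053,-0.005,0.0,0.0,0.16,0.5],[-0.007,-0.053,-0.005,0.0,0.0,0.16,0.5],[-0.008,-0.053,-0.005,-0.01,-0.01,0.16,0.5],[-0.009,-0.053,-0.005,0.0,0.0,0.16,0.5]]
```

Call:
arm_command --pt "-0.001 -0.054 -0.005 0 0 0.16 0.5" --pt "-0.002 -0.053 -0.005 0 0 0.16 0.5" --pt "-0.003 -0.054 -0.005 0 0 0.16 0.5" --pt "-0.004 -0.053 -0.005 0 0 0.16 0.5" --pt "-0.006 -0.053 -0.005 0 0 0.16 0.5" --pt "-0.007 -0.053 -0.005 0 0 0.16 0.5" --pt "-0.008 -0.053 -0.005 0 0 0.16 0.5" --pt "-0.009 -0.053 -0.005 0 0 0.16 0.5"

```text
t: 8.72
position: [0.381, 0.3729, 0.2681]
tcp_rot: [3.137, -0.163, 0.0]
force: [1.2, -0.1, 0.2]
gripper_width: 0.496
```

Call:
arm_command --pt "0 0 0 0 0 0 0.5" --pt "0 0 0 0 0 0 0.5"

```text
t: 8.98
position: [0.3809, 0.3706, 0.2674]
tcp_rot: [3.136, -0.161, -0.001]
force: [0.5, -0.5, -0.2]
gripper_width: 0.497
```

```bash
python3 - <<'E'
from h import *
import pickle
s=env.observe();print(s['t'],s['position'],s['joint_pos'],s['gripper_width'],s['force'])
c=cal('wrist');im=snap('wrist','w5.png');pickle.dump(c,open('w5.pkl','wb'))
for t in ['rod0_mid','stand']: print(t,[(np.round(d['box'],1).tolist(),round(d['confidence'],2)) for d in models.boxes_of('wrist',t)][:6])
E
```

```text
8.975 [0.3809 0.3706 0.2674] [ 1.1409  0.0999 -0.2449  0.     -1.2278  0.3272] 0.4974669475352843 [ 0.5172 -0.4663 -0.2311]
rod0_mid [([243.7, 128.6, 24.7, 28.3], 0.87), ([241.6, 14.2, 21.8, 27.5], 0.59), ([432.3, 54.2, 154.0, 108.3], 0.56)]
stand [([246.8, 74.9, 52.9, 149.8], 0.56)]
```

View pics/w5.png

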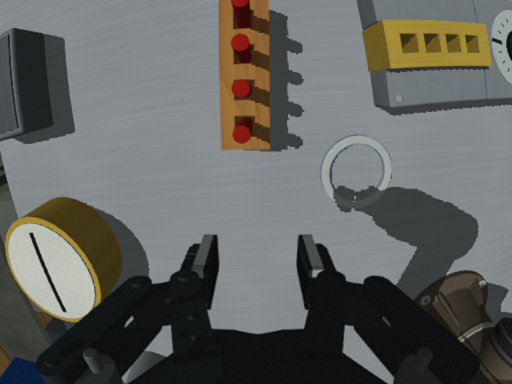

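```bash
python3 - <<'E'
import cv2
im=cv2.imread('pics/w5.png')
cv2.imwrite('pics/w5a.png',cv2.resize(im[0:160,205:290],None,fx=3.75,fy=3.75,interpolation=2))
E
```

```text
(no output)
```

View pics/w5a.png

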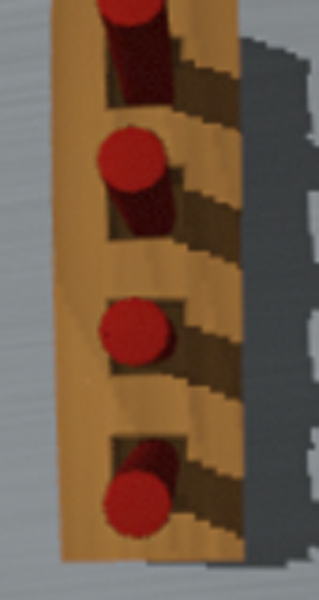

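```bash
python3 - <<'E'
from h import *
import pickle
c=pickle.load(open('w5.pkl','rb'));T=cal('top');S=cal('scene')
U=lambda x,y:(205+(x+.5)/3.75-.5,(y+.5)/3.75-.5)
tops=[U(137,505),U(136,332),U(132,160)]
for t in tops: print(atz(c,*t,.13))
for t in [(110,302),(187,300),(187,373),(110,375)]: print('wellB',atz(c,*U(*t),.05))
# triangulate with top & scene
tt=[(38,350),(44,309),(50,268)]; ss=[(750,135),(741,167),(731,201)]
for a,b,d in zip(tops,tt,ss):
    rs=[ray(c,*a),ray(T,120+b[0]/2.5-.3,90+b[1]/2.5-.3),ray(S,90+d[0]/2.15-.3,120+d[1]/2.15-.3)]
    print(tri(rs),tri(rs[:2]),tri([rs[0],rs[2]]))
E
```

```text
[0.4261 0.381 ]
[0.4695 0.3764]
[0.5132 0.3728]
wellB [0.4826 0.3876]
wellB [0.4805 0.3633]
wellB [0.457  0.3657]
wellB [0.4591 0.3902]
[0.4247 0.3818 0.1254] [0.4246 0.3819 0.1232] [0.4257 0.3815 0.1267]
[0.4689 0.3775 0.1253] [0.4687 0.3769 0.1269] [0.4698 0.3773 0.1262]
[0.5133 0.3734 0.1252] [0.5128 0.3728 0.128 ] [0.514  0.3733 0.1258]
```

```bash
python3 - <<'E'
from h import *
q=plan(np.array([.4261,.3808,.16]),down(-5.4),0.5)
q=plan(np.array([.4261,.3808,.086]),down(-5.4),0.5,start=q,step=.04)
u=plan(np.array([.4261,.3808,.19]),down(-5.4),0,start=q)
u=plan(np.array([.5257,.0676,.19]),down(-85.6),0,start=u)
u=plan(np.array([.5257,.0676,.16]),down(-85.6),0,start=u)
E
```

```text
2 rows
[[0.022,-0.008,0.054,0.0,0.0,-0.04,0.5],[0.022,-0.008,0.054,0.0,0.0,-0.03,0.5]]
2 rows
[[0.0,0.0,0.037,0.0,0.0,0.0,0.5],[0.0,0.0,0.037,0.0,0.0,0.0,0.5]]
2 rows
[[0.0,0.0,-0.052,0.0,0.0,0.0,0],[0.0,0.0,-0.052,0.0,0.0,0.0,0]]
11 rows
[[0.012,0.027,0.0,0.0,0.0,0.91,0],[0.015,0.026,0.0,0.0,0.0,0.91,0],[0.018,0.024,0.0,0.0,0.0,0.91,0],[0.021,0.021,0.0,0.0,0.0,0.92,0],[0.024,0.018,0.0,0.0,0.0,0.91,0],[0.026,0.016,0.0,0.0,0.0,0.91,0],[0.027,0.011,0.0,0.0,0.0,0.91,0],[0.029,0.009,0.0,0.0,0.0,0.91,0]]
[[0.029,0.004,0.0,0.0,0.0,0.91,0],[0.03,0.001,0.0,0.0,0.0,0.91,0],[0.03,-0.003,0.0,0.0,0.0,0.91,0]]
1 rows
[[0.0,0.0,0.03,0.0,0.0,0.0,0]]
```

Call:
arm_command --pt "0.022 -0.008 0.054 0 0 -0.04 0.5" --pt "0.022 -0.008 0.054 0 0 -0.03 0.5" --pt "0 0 0 0 0 0 0.5" --pt "0 0 0.037 0 0 0 0.5" --pt "0 0 0.037 0 0 0 0.5" --pt "0 0 0 0 0 0 0.5" --pt "0 0 0 0 0 0 0.5"

```text
t: 10.0
position: [0.427, 0.3827, 0.0888]
tcp_rot: [-3.136, 0.146, -0.003]
force: [-1.0, -0.1, 0.4]
gripper_width: 0.5
```

```bash
python3 - <<'E'
from h import *
s=env.observe();print(s['t'],s['position'],s['joint_pos'],s['gripper_width'],s['force'])
snap('wrist','w6.png')
E
```

```text
10.0 [0.427  0.3827 0.0888] [ 1.0724  0.3243 -0.3996  0.0009 -0.8439  0.4049] 0.4997568852196335 [-0.9801 -0.1187  0.3824]
```

View pics/w6.png

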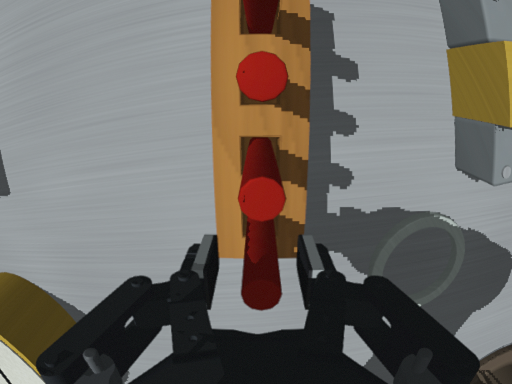

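Call:
arm_command --pt "0 0 0 0 0 0 0.1" --pt "0 0 0 0 0 0 0" --pt "0 0 0 0 0 0 0" --pt "0 0 0 0 0 0 0" --pt "0 0 0 0 0 0 0" --squeeze 50

```text
t: 10.68
position: [0.4267, 0.3821, 0.088]
tcp_rot: [-3.137, 0.146, -0.002]
force: [-1.1, -1.7, 7.9]
gripper_width: 0.196
```

Call:
arm_command --pt "0 0 -0.02 0 0 0 0" --pt "0 0 -0.042 0 0 0 0" --pt "0 0 -0.042 0 0 0 0" --pt "0 0 0 0 0 0 0"

```text
t: 11.18
position: [0.4273, 0.3835, 0.1945]
tcp_rot: [-3.132, 0.146, -0.006]
force: [0.5, -0.3, -1.8]
gripper_width: 0.196
```

Call:
arm_command --pt "0.012 0.027 0 0 0 0.91 0" --pt "0.015 0.026 0 0 0 0.91 0" --pt "0.018 0.024 0 0 0 0.91 0" --pt "0.021 0.021 0 0 0 0.91 0" --pt "0.024 0.018 0 0 0 0.91 0" --pt "0.026 0.016 0 0 0 0.91 0" --pt "0.027 0.011 0 0 0 0.91 0" --pt "0.029 0.009 0 0 0 0.91 0"

```text
t: 12.18
position: [0.4984, 0.1527, 0.1896]
tcp_rot: [2.666, -1.66, -0.001]
force: [-0.3, 0.7, -1.7]
gripper_width: 0.193
```

Call:
arm_command --pt "0.029 0.004 0 0 0 0.91 0" --pt "0.03 0.001 0 0 0 0.91 0" --pt "0.03 -0.003 0 0 0 0.91 0" --pt "0 0 0 0 0 0 0" --pt "0 0 0 0 0 0 0"

```text
t: 12.8
position: [0.5256, 0.0685, 0.1898]
tcp_rot: [2.308, -2.13, -0.001]
force: [-0.3, -0.0, -1.6]
gripper_width: 0.193
```

```bash
python3 - <<'E'
from h import *
import pickle
s=env.observe();print(s['t'],s['position'],s['joint_pos'],s['gripper_width'],s['force'])
c=cal('wrist');snap('wrist','w7.png');snap('scene','s7.png');pickle.dump(c,open('w7.pkl','wb'))
plan(np.array([.5257,.0676,.175]),down(-85.6),0)
E
```

```text
12.8 [0.5256 0.0685 0.1898] [ 0.4997  0.1536 -0.3659 -0.0004 -1.0521 -0.4193] 0.19283123940203956 [-0.3057 -0.0423 -1.5894]
1 rows
[[0.001,0.0,0.015,0.0,0.0,0.03,0]]
```

View pics/w7.png

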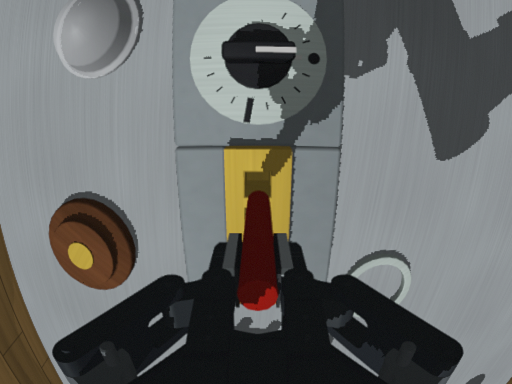

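View pics/s7.png

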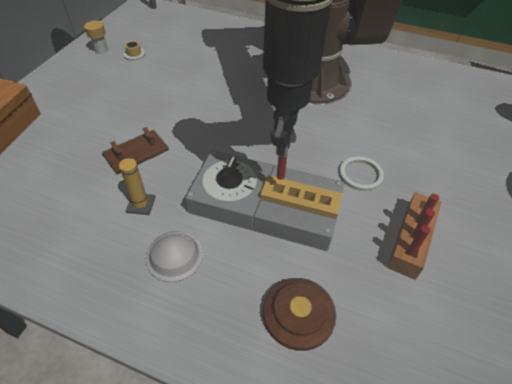

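Call:
arm_command --pt "0.001 0 0.025 0 0 0 0" --pt "0 0 0.015 0 0 0 0" --pt "0 0 0.015 0 0 0 0" --pt "0 0 0 0 0 0 0"

```text
t: 13.4
position: [0.5254, 0.0675, 0.1341]
tcp_rot: [2.307, -2.129, -0.001]
force: [-0.6, -0.4, -1.6]
gripper_width: 0.198
```

Foot is ~19 mm inside the well, with no contact force. Continue.

Call:
arm_command --pt "0 0 0.015 0 0 0 0" --pt "0 0 0.012 0 0 0 0" --pt "0 0 0.005 0 0 0 0" --pt "0 0 0 0 0 0 0"

```text
t: 13.9
position: [0.5259, 0.0675, 0.1029]
tcp_rot: [2.308, -2.13, -0.0]
force: [0.2, -0.0, -1.1]
gripper_width: 0.195
```

Call:
arm_command --pt "0 0 0.003 0 0 0 0" --pt "0 0 0 0 0 0 0.5" --pt "0 0 0 0 0 0 0.5" --pt "0 0 -0.03 0 0 0 0.5" --pt "0 0 -0.06 0 0 0 0.5" --pt "0 0 0 0 0 0 0.5"

```text
t: 14.65
position: [0.529, 0.0686, 0.1956]
tcp_rot: [-2.303, 2.124, -0.007]
force: [0.4, -0.5, -0.3]
gripper_width: 0.501
```

```bash
python3 - <<'E'
from h import *
s=env.observe();print(s['t'],s['position'],s['gripper_width'],s['force'])
snap('wrist','w8.png')
u=plan(np.array([.4692,.3765,.17]),down(-5.4),0.5)
E
```

```text
14.65 [0.529  0.0686 0.1956] 0.5012012646370535 [ 0.4128 -0.4706 -0.2799]
11 rows
[[-0.028,0.003,0.002,0.0,0.0,-0.91,0.5],[-0.029,-0.001,0.002,-0.01,0.0,-0.91,0.5],[-0.028,-0.004,0.002,0.0,0.0,-0.91,0.5],[-0.028,-0.007,0.003,0.0,-0.01,-0.91,0.5],[-0.026,-0.012,0.002,-0.01,0.0,-0.91,0.5],[-0.025,-0.014,0.002,0.0,0.0,-0.91,0.5],[-0.022,-0.017,0.002,-0.01,0.0,-0.91,0.5],[-0.02,-0.02,0.002,0.0,0.0,-0.9,0.5]]
[[-0.018,-0.023,0.002,0.0,0.0,-0.91,0.5],[-0.014,-0.024,0.002,-0.01,0.0,-0.91,0.5],[-0.012,-0.027,0.002,0.0,0.0,-0.91,0.5]]
```

View pics/w8.png

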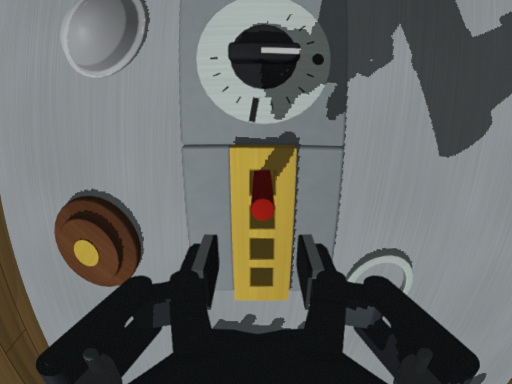

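Call:
arm_command --pt "-0.028 0.003 0.002 0 0 -0.91 0.5" --pt "-0.029 -0.001 0.002 0 0 -0.91 0.5" --pt "-0.028 -0.004 0.002 0 0 -0.91 0.5" --pt "-0.028 -0.007 0.002 0 0 -0.91 0.5" --pt "-0.026 -0.012 0.002 0 0 -0.91 0.5" --pt "-0.025 -0.014 0.002 0 0 -0.91 0.5" --pt "-0.022 -0.017 0.002 0 0 -0.91 0.5" --pt "-0.02 -0.02 0.002 0 0 -0.91 0.5"

```text
t: 15.7
position: [0.4831, 0.2919, 0.1734]
tcp_rot: [3.054, -0.732, -0.001]
force: [0.5, -0.5, 0.2]
gripper_width: 0.499
```

Call:
arm_command --pt "-0.018 -0.023 0.002 0 0 -0.91 0.5" --pt "-0.014 -0.024 0.002 0 0 -0.91 0.5" --pt "-0.012 -0.027 0.002 0 0 -0.91 0.5" --pt "0 0 0 0 0 0 0.5" --pt "0 0 0 0 0 0 0.5"

```text
t: 16.32
position: [0.4671, 0.3758, 0.1676]
tcp_rot: [3.137, -0.148, -0.001]
force: [0.3, -0.2, -0.4]
gripper_width: 0.5
```

```bash
python3 - <<'E'
from h import *
s=env.observe();print(s['t'],s['position'],s['gripper_width'],s['force'])
u=plan(np.array([.4695,.3765,.088]),down(-5.4),0.5)
E
```

```text
16.325 [0.4671 0.3758 0.1676] 0.4999846428993639 [ 0.2541 -0.1945 -0.3767]
2 rows
[[0.001,-0.001,0.04,0.0,0.0,0.0,0.5],[0.001,0.0,0.04,0.01,0.01,0.0,0.5]]
```

Call:
arm_command --pt "0.0025 -0.0005 0.04 0 0 0 0.5" --pt "0 0 0.04 0 0 0 0.5" --pt "0 0 0 0 0 0 0.5" --pt "0 0 0 0 0 0 0.1" --pt "0 0 0 0 0 0 0" --pt "0 0 0 0 0 0 0" --pt "0 0 0 0 0 0 0" --pt "0 0 0 0 0 0 0"

```text
t: 17.32
position: [0.4709, 0.3773, 0.0903]
tcp_rot: [-3.136, 0.146, -0.003]
force: [0.2, -1.6, 7.6]
gripper_width: 0.2
```

Call:
arm_command --pt "0 0 -0.02 0 0 0 0" --pt "0 0 -0.042 0 0 0 0" --pt "0 0 -0.042 0 0 0 0" --pt "0 0 0 0 0 0 0" --pt "0 0 0 0 0 0 0"

```text
t: 17.95
position: [0.4694, 0.3763, 0.192]
tcp_rot: [-3.138, 0.147, 0.001]
force: [0.3, 0.6, -2.6]
gripper_width: 0.199
```

```bash
python3 - <<'E'
from h import *
s=env.observe();print(s['t'],s['position'],s['gripper_width'],s['force'])
u=plan(np.array([.523,.1022,.19]),down(-85.6),0)
E
```

```text
17.95 [0.4694 0.3763 0.192 ] 0.19902236258177503 [ 0.2679  0.5898 -2.5598]
11 rows
[[0.007,0.024,0.0,0.0,0.0,0.91,0],[0.01,0.024,0.0,0.0,0.0,0.91,0],[0.013,0.021,0.001,0.0,0.0,0.92,0],[0.016,0.02,0.0,0.0,0.0,0.91,0],[0.018,0.018,0.0,0.0,0.0,0.91,0],[0.021,0.015,0.0,0.0,0.0,0.91,0],[0.022,0.013,0.0,0.0,0.0,0.91,0],[0.023,0.01,0.0,0.0,0.0,0.91,0]]
[[0.025,0.006,0.001,0.0,0.0,0.92,0],[0.025,0.004,0.0,0.0,0.0,0.91,0],[0.025,0.0,0.0,0.01,0.0,0.91,0]]
```

Call:
arm_command --pt "0.007 0.024 0 0 0 0.91 0" --pt "0.01 0.024 0 0 0 0.91 0" --pt "0.013 0.021 0 0 0 0.91 0" --pt "0.016 0.02 0 0 0 0.91 0" --pt "0.018 0.018 0 0 0 0.91 0" --pt "0.021 0.015 0 0 0 0.91 0" --pt "0.022 0.013 0 0 0 0.91 0" --pt "0.023 0.01 0 0 0 0.91 0"

```text
t: 18.95
position: [0.508, 0.1758, 0.1907]
tcp_rot: [2.664, -1.66, -0.002]
force: [0.5, -0.6, -2.1]
gripper_width: 0.2
```

Call:
arm_command --pt "0.025 0.006 0 0 0 0.91 0" --pt "0.025 0.004 0 0 0 0.91 0" --pt "0.025 0 0 0 0 0.91 0" --pt "0 0 0 0 0 0 0" --pt "0 0 0 0 0 0 0"

```text
t: 19.58
position: [0.5236, 0.1026, 0.1914]
tcp_rot: [2.308, -2.129, -0.001]
force: [-0.0, 0.7, -2.1]
gripper_width: 0.195
```

```bash
python3 - <<'E'
from h import *
s=env.observe();print(s['t'],s['position'],s['gripper_width'],s['force'])
snap('wrist','w9.png')
u=plan(np.array([.523,.1022,.102]),down(-85.6),0)
E
```

```text
19.575 [0.5236 0.1026 0.1914] 0.1952111011743702 [-0.0152  0.6764 -2.1493]
2 rows
[[0.0,0.0,0.045,0.0,0.0,0.02,0],[0.001,0.001,0.045,0.01,0.0,0.01,0]]
```

View pics/w9.png

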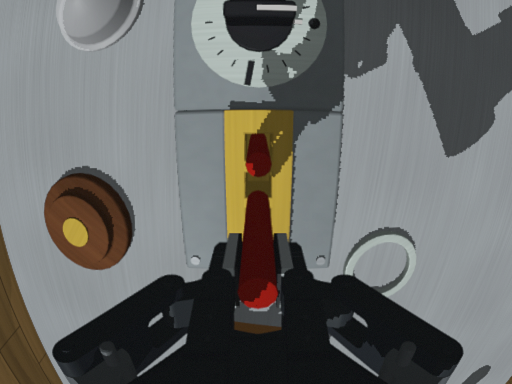

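Call:
arm_command --pt "0 0 0.025 0 0 0.02 0" --pt "0 0 0.015 0 0 0 0" --pt "0 0 0.015 0 0 0 0" --pt "0 0 0 0 0 0 0"

```text
t: 20.12
position: [0.5233, 0.1025, 0.136]
tcp_rot: [2.304, -2.132, -0.001]
force: [0.2, 0.2, -2.0]
gripper_width: 0.198
```

Call:
arm_command --pt "0 0 0.015 0 0 0 0" --pt "0 0 0.012 0 0 0 0" --pt "0 0 0.006 0 0 0 0" --pt "0 0 0 0 0 0 0"

```text
t: 20.62
position: [0.5239, 0.1025, 0.1038]
tcp_rot: [2.305, -2.134, -0.0]
force: [-0.5, 0.6, -2.3]
gripper_width: 0.2
```

Call:
arm_command --pt "0 0 0.003 0 0 0 0" --pt "0 0 0 0 0 0 0.5" --pt "0 0 0 0 0 0 0.5" --pt "0 0 -0.03 0 0 0 0.5" --pt "0 0 -0.06 0 0 0 0.5" --pt "0 0 0 0 0 0 0.5" --pt "0 0 0 0 0 0 0.5"

```text
t: 21.5
position: [0.5241, 0.1028, 0.1918]
tcp_rot: [-2.304, 2.133, -0.0]
force: [0.1, -0.7, -1.3]
gripper_width: 0.502
```

```bash
python3 - <<'E'
from h import *
s=env.observe();print(s['t'],s['position'],s['gripper_width'],s['force'])
u=plan(np.array([.5132,.3727,.17]),down(-5.4),0.5)
E
```

```text
21.5 [0.5241 0.1028 0.1918] 0.5015240614244706 [ 0.0748 -0.7303 -1.288 ]
11 rows
[[-0.025,-0.001,0.002,0.0,0.0,-0.91,0.5],[-0.024,-0.004,0.002,0.0,0.0,-0.91,0.5],[-0.023,-0.007,0.002,0.0,0.0,-0.91,0.5],[-0.023,-0.01,0.002,0.0,0.0,-0.92,0.5],[-0.021,-0.013,0.002,-0.01,0.0,-0.91,0.5],[-0.019,-0.015,0.002,0.0,0.0,-0.91,0.5],[-0.017,-0.017,0.002,0.0,0.0,-0.91,0.5],[-0.015,-0.02,0.002,0.0,0.0,-0.91,0.5]]
[[-0.012,-0.021,0.002,0.0,0.0,-0.91,0.5],[-0.009,-0.023,0.002,0.0,0.0,-0.91,0.5],[-0.007,-0.024,0.002,0.0,0.0,-0.91,0.5]]
```

Call:
arm_command --pt "-0.025 -0.001 0.002 0 0 -0.91 0.5" --pt "-0.024 -0.004 0.002 0 0 -0.91 0.5" --pt "-0.023 -0.007 0.002 0 0 -0.91 0.5" --pt "-0.023 -0.01 0.002 0 0 -0.91 0.5" --pt "-0.021 -0.013 0.002 0 0 -0.91 0.5" --pt "-0.019 -0.015 0.002 0 0 -0.91 0.5" --pt "-0.017 -0.017 0.002 0 0 -0.91 0.5" --pt "-0.015 -0.02 0.002 0 0 -0.91 0.5"

```text
t: 22.5
position: [0.5154, 0.2992, 0.1738]
tcp_rot: [3.052, -0.736, -0.002]
force: [0.2, 0.3, 0.8]
gripper_width: 0.502
```

Call:
arm_command --pt "-0.012 -0.021 0.002 0 0 -0.91 0.5" --pt "-0.009 -0.023 0.002 0 0 -0.91 0.5" --pt "-0.007 -0.024 0.002 0 0 -0.91 0.5" --pt "0 0 0 0 0 0 0.5" --pt "0 0 0 0 0 0 0.5"

```text
t: 23.12
position: [0.5125, 0.3721, 0.1682]
tcp_rot: [3.136, -0.153, -0.002]
force: [-0.0, -0.1, 0.9]
gripper_width: 0.505
```

```bash
python3 - <<'E'
from h import *
s=env.observe();print(s['t'],s['position'],s['gripper_width'],s['force'])
snap('wrist','w10.png')
u=plan(np.array([.5132,.3727,.088]),down(-5.4),0.5)
E
```

```text
23.125 [0.5125 0.3721 0.1682] 0.50459861236967 [-0.0297 -0.1413  0.8694]
2 rows
[[0.0,0.0,0.04,0.0,0.0,-0.01,0.5],[0.001,-0.001,0.041,0.01,0.01,-0.01,0.5]]
```

View pics/w10.png

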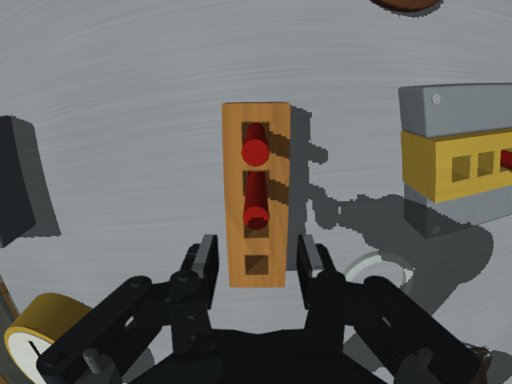

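Call:
arm_command --pt "0.0005 -0.0005 0.04 0 0 0 0.5" --pt "0 0 0.04 0 0 0 0.5" --pt "0 0 0 0 0 0 0.5" --pt "0 0 0 0 0 0 0.1" --pt "0 0 0 0 0 0 0" --pt "0 0 0 0 0 0 0" --pt "0 0 0 0 0 0 0" --pt "0 0 0 0 0 0 0"

```text
t: 24.18
position: [0.5144, 0.3738, 0.0914]
tcp_rot: [-3.136, 0.15, -0.004]
force: [-0.8, -0.9, 7.4]
gripper_width: 0.195
```

Call:
arm_command --pt "0 0 -0.02 0 0 0 0" --pt "0 0 -0.042 0 0 0 0" --pt "0 0 -0.042 0 0 0 0" --pt "0 0 0 0 0 0 0" --pt "0 0 0 0 0 0 0"

```text
t: 24.8
position: [0.5129, 0.373, 0.193]
tcp_rot: [-3.138, 0.151, 0.001]
force: [0.3, -0.2, -2.7]
gripper_width: 0.199
```

```bash
python3 - <<'E'
from h import *
s=env.observe();print(s['t'],s['position'],s['gripper_width'],s['force'])
u=plan(np.array([.5204,.1371,.19]),down(-85.6),0)
E
```

```text
24.8 [0.5129 0.373  0.193 ] 0.19924891780665008 [ 0.2743 -0.1604 -2.698 ]
11 rows
[[0.003,0.021,0.0,0.0,0.0,0.91,0],[0.005,0.021,0.001,0.0,0.0,0.91,0],[0.008,0.02,0.0,0.0,0.0,0.91,0],[0.011,0.019,0.0,0.0,0.0,0.91,0],[0.012,0.017,0.0,0.0,0.0,0.91,0],[0.015,0.015,0.001,0.0,0.0,0.91,0],[0.017,0.014,0.0,0.0,0.0,0.91,0],[0.018,0.011,0.0,0.0,0.0,0.91,0]]
[[0.02,0.009,0.0,0.0,0.0,0.91,0],[0.02,0.006,0.001,0.0,0.0,0.91,0],[0.021,0.004,0.0,0.01,0.0,0.91,0]]
```

Call:
arm_command --pt "0.003 0.021 0 0 0 0.91 0" --pt "0.005 0.021 0 0 0 0.91 0" --pt "0.008 0.02 0 0 0 0.91 0" --pt "0.011 0.019 0 0 0 0.91 0" --pt "0.012 0.017 0 0 0 0.91 0" --pt "0.015 0.015 0 0 0 0.91 0" --pt "0.017 0.014 0 0 0 0.91 0" --pt "0.018 0.011 0 0 0 0.91 0"

```text
t: 25.8
position: [0.5181, 0.2006, 0.1917]
tcp_rot: [2.662, -1.663, -0.002]
force: [0.3, 0.6, -1.9]
gripper_width: 0.2
```

Call:
arm_command --pt "0.02 0.009 0 0 0 0.91 0" --pt "0.02 0.006 0 0 0 0.91 0" --pt "0.021 0.004 0 0 0 0.91 0" --pt "0 0 0 0 0 0 0" --pt "0 0 0 0 0 0 0"

```text
t: 26.42
position: [0.5206, 0.1377, 0.1925]
tcp_rot: [2.306, -2.132, -0.001]
force: [0.6, 0.2, -1.4]
gripper_width: 0.195
```

```bash
python3 - <<'E'
from h import *
s=env.observe();print(s['t'],s['position'],s['gripper_width'],s['force'])
snap('wrist','w11.png')
u=plan(np.array([.5204,.1371,.102]),down(-85.6),0)
E
```

```text
26.425 [0.5206 0.1377 0.1925] 0.1946931951583204 [ 0.6282  0.2133 -1.4447]
2 rows
[[0.0,0.0,0.045,0.0,0.0,0.01,0],[0.001,0.0,0.046,0.01,0.0,0.0,0]]
```

View pics/w11.png

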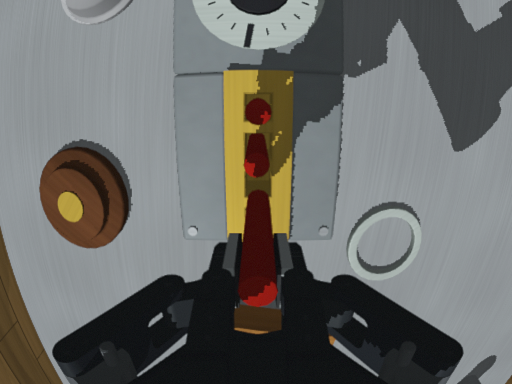

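Call:
arm_command --pt "0.0005 0 0.025 0 0 0.01 0" --pt "0 0 0.015 0 0 0 0" --pt "0 0 0.015 0 0 0 0" --pt "0 0 0 0 0 0 0"

```text
t: 26.98
position: [0.5203, 0.137, 0.137]
tcp_rot: [2.302, -2.134, -0.001]
force: [0.6, 0.2, -2.2]
gripper_width: 0.194
```

Call:
arm_command --pt "0 0 0.015 0 0 0 0" --pt "0 0 0.012 0 0 0 0" --pt "0 0 0.006 0 0 0 0" --pt "0 0 0 0 0 0 0"

```text
t: 27.48
position: [0.5208, 0.137, 0.1047]
tcp_rot: [2.303, -2.135, -0.0]
force: [-0.1, 0.2, -1.8]
gripper_width: 0.2
```

Call:
arm_command --pt "0 0 0.003 0 0 0 0" --pt "0 0 0 0 0 0 0.5" --pt "0 0 0 0 0 0 0.5" --pt "0 0 -0.03 0 0 0 0.5" --pt "0 0 -0.06 0 0 0 0.5" --pt "0 0 0 0 0 0 0.5" --pt "0 0 0 0 0 0 0.5"

```text
t: 28.35
position: [0.521, 0.1373, 0.1928]
tcp_rot: [-2.303, 2.135, -0.0]
force: [0.1, 0.3, -1.0]
gripper_width: 0.501
```

```bash
python3 - <<'E'
from h import *
s=env.observe();print(s['t'],s['position'],s['gripper_width'],s['force'])
u=plan(np.array([.557,.3687,.17]),down(-5.4),0.5)
E
```

```text
28.35 [0.521  0.1373 0.1928] 0.500899754474192 [ 0.0641  0.3491 -0.9547]
11 rows
[[-0.021,-0.005,0.002,0.0,0.0,-0.91,0.5],[-0.02,-0.007,0.002,0.0,0.0,-0.91,0.5],[-0.019,-0.01,0.002,0.0,0.0,-0.92,0.5],[-0.017,-0.012,0.002,0.0,0.0,-0.91,0.5],[-0.016,-0.015,0.002,0.0,0.0,-0.91,0.5],[-0.013,-0.016,0.003,-0.01,0.0,-0.91,0.5],[-0.012,-0.018,0.002,0.0,0.0,-0.92,0.5],[-0.009,-0.019,0.002,0.0,0.0,-0.91,0.5]]
[[-0.007,-0.02,0.002,0.0,0.0,-0.91,0.5],[-0.004,-0.021,0.002,0.0,0.0,-0.91,0.5],[-0.002,-0.021,0.002,0.0,0.0,-0.91,0.5]]
```

Call:
arm_command --pt "-0.021 -0.005 0.002 0 0 -0.91 0.5" --pt "-0.02 -0.007 0.002 0 0 -0.91 0.5" --pt "-0.019 -0.01 0.002 0 0 -0.91 0.5" --pt "-0.017 -0.012 0.002 0 0 -0.91 0.5" --pt "-0.016 -0.015 0.002 0 0 -0.91 0.5" --pt "-0.013 -0.016 0.002 0 0 -0.91 0.5" --pt "-0.012 -0.018 0.002 0 0 -0.91 0.5" --pt "-0.009 -0.019 0.002 0 0 -0.91 0.5"

```text
t: 29.35
position: [0.5472, 0.3056, 0.1746]
tcp_rot: [3.052, -0.738, -0.002]
force: [-0.2, 0.0, 1.3]
gripper_width: 0.496
```

Call:
arm_command --pt "-0.007 -0.02 0.002 0 0 -0.91 0.5" --pt "-0.004 -0.021 0.002 0 0 -0.91 0.5" --pt "-0.002 -0.021 0.002 0 0 -0.91 0.5" --pt "0 0 0 0 0 0 0.5" --pt "0 0 0 0 0 0 0.5"

```text
t: 29.98
position: [0.5564, 0.3677, 0.1692]
tcp_rot: [3.136, -0.156, -0.002]
force: [-0.2, 0.3, 0.5]
gripper_width: 0.504
```

```bash
python3 - <<'E'
from h import *
s=env.observe();print(s['t'],s['position'],s['gripper_width'],s['force'])
c=cal('wrist');snap('wrist','w12.png')
print(proj(c,[.557,.3687,.13]))
u=plan(np.array([.557,.3687,.088]),down(-5.4),0.5)
E
```

```text
29.975 [0.5564 0.3677 0.1692] 0.504383316980237 [-0.2388  0.3151  0.5078]
[[255.3996 218.8812]]
2 rows
[[0.0,-0.001,0.041,0.0,0.0,-0.02,0.5],[0.0,0.0,0.041,0.01,0.01,-0.02,0.5]]
```

View pics/w12.png

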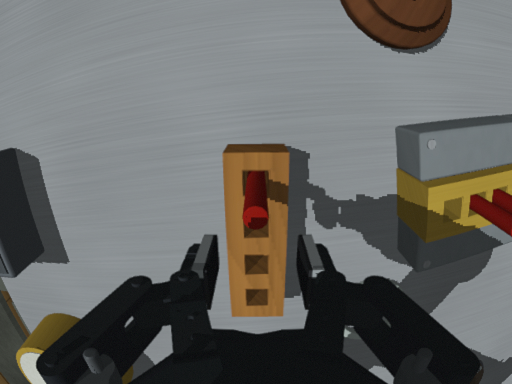

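Call:
arm_command --pt "0.001 -0.001 0.04 0 0 -0.02 0.5" --pt "0 0 0.041 0 0 0 0.5" --pt "0 0 0 0 0 0 0.5" --pt "0 0 0 0 0 0 0.1" --pt "0 0 0 0 0 0 0" --pt "0 0 0 0 0 0 0" --pt "0 0 0 0 0 0 0" --pt "0 0 0 0 0 0 0"

```text
t: 31.02
position: [0.559, 0.3698, 0.0916]
tcp_rot: [-3.136, 0.148, -0.004]
force: [0.2, -1.2, 7.7]
gripper_width: 0.197
```

Call:
arm_command --pt "0 0 -0.02 0 0 0 0" --pt "0 0 -0.042 0 0 0 0" --pt "0 0 -0.042 0 0 0 0" --pt "0 0 0 0 0 0 0" --pt "0 0 0 0 0 0 0"

```text
t: 31.65
position: [0.5573, 0.369, 0.193]
tcp_rot: [-3.138, 0.149, 0.001]
force: [-0.3, -0.6, -2.8]
gripper_width: 0.198
```

```bash
python3 - <<'E'
from h import *
s=env.observe();print(s['t'],s['position'],s['gripper_width'],s['force'])
u=plan(np.array([.5176,.1721,.19]),down(-85.6),0)
E
```

```text
31.65 [0.5573 0.369  0.193 ] 0.198464004231761 [-0.2967 -0.6005 -2.8352]
11 rows
[[-0.002,0.018,0.0,0.0,0.0,0.91,0],[0.001,0.018,0.001,0.0,0.0,0.91,0],[0.002,0.019,0.0,0.0,0.0,0.91,0],[0.005,0.017,0.0,0.0,0.0,0.91,0],[0.007,0.017,0.0,0.0,0.0,0.91,0],[0.01,0.015,0.001,0.0,0.0,0.92,0],[0.011,0.015,0.0,0.0,0.0,0.91,0],[0.013,0.013,0.0,0.0,0.0,0.91,0]]
[[0.014,0.011,0.0,0.0,0.0,0.91,0],[0.016,0.009,0.001,0.01,0.0,0.91,0],[0.017,0.007,0.0,0.0,0.0,0.91,0]]
```

Call:
arm_command --pt "-0.002 0.018 0 0 0 0.91 0" --pt "0.001 0.018 0 0 0 0.91 0" --pt "0.002 0.019 0 0 0 0.91 0" --pt "0.005 0.017 0 0 0 0.91 0" --pt "0.007 0.017 0 0 0 0.91 0" --pt "0.01 0.015 0 0 0 0.91 0" --pt "0.011 0.015 0 0 0 0.91 0" --pt "0.013 0.013 0 0 0 0.91 0"

```text
t: 32.65
position: [0.5281, 0.2247, 0.1916]
tcp_rot: [2.663, -1.662, -0.002]
force: [0.0, 0.8, -1.9]
gripper_width: 0.195
```

Call:
arm_command --pt "0.014 0.011 0 0 0 0.91 0" --pt "0.016 0.009 0 0 0 0.91 0" --pt "0.017 0.007 0 0 0 0.91 0" --pt "0 0 0 0 0 0 0" --pt "0 0 0 0 0 0 0"

```text
t: 33.28
position: [0.5186, 0.1723, 0.1926]
tcp_rot: [2.308, -2.13, -0.001]
force: [0.3, -1.1, -1.6]
gripper_width: 0.19
```

```bash
python3 - <<'E'
from h import *
s=env.observe();print(s['t'],s['position'],s['gripper_width'],s['force'])
snap('wrist','w13.png')
u=plan(np.array([.5176,.1721,.102]),down(-85.6),0)
E
```

```text
33.275 [0.5186 0.1723 0.1926] 0.18990024018613869 [ 0.3251 -1.0905 -1.5744]
2 rows
[[0.0,0.001,0.045,0.0,0.0,0.01,0],[0.0,0.0,0.046,0.01,0.0,0.01,0]]
```

View pics/w13.png

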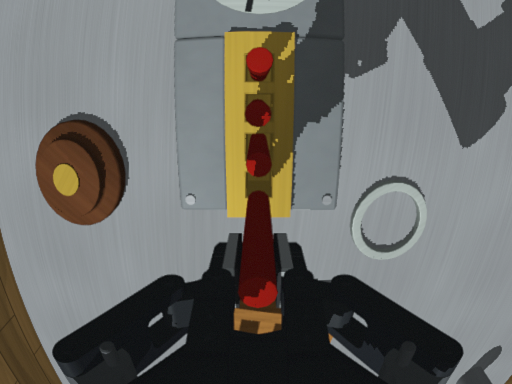

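Call:
arm_command --pt "0 0.001 0.025 0 0 0.01 0" --pt "0 0 0.015 0 0 0 0" --pt "0 0 0.015 0 0 0 0" --pt "0 0 0 0 0 0 0"

```text
t: 33.83
position: [0.5172, 0.1719, 0.137]
tcp_rot: [2.304, -2.132, -0.001]
force: [-0.1, 0.2, -3.2]
gripper_width: 0.197
```

Call:
arm_command --pt "0 0 0.015 0 0 0 0" --pt "0 0 0.012 0 0 0 0" --pt "0 0 0.006 0 0 0 0" --pt "0 0 0 0 0 0 0"

```text
t: 34.33
position: [0.5176, 0.1719, 0.1048]
tcp_rot: [2.305, -2.133, -0.0]
force: [0.3, -0.4, -1.2]
gripper_width: 0.196
```

Call:
arm_command --pt "0 0 0.003 0 0 0 0" --pt "0 0 0 0 0 0 0.5" --pt "0 0 0 0 0 0 0.5" --pt "0 0 -0.03 0 0 0 0.5" --pt "0 0 -0.06 0 0 0 0.5" --pt "0 0 0 0 0 0 0.5" --pt "0 0 0 0 0 0 0.5"

```text
t: 35.2
position: [0.5178, 0.1723, 0.1927]
tcp_rot: [-2.304, 2.133, 0.0]
force: [-0.9, 0.1, -0.2]
gripper_width: 0.499
```

```bash
python3 - <<'E'
from h import *
s=env.observe();print(s['t'],s['position'],s['gripper_width'],s['force'])
snap('scene','s14.png')
im=cv2.imread('pics/s14.png');cv2.imwrite('pics/s14z.png',cv2.resize(im[90:350,90:460],None,fx=2.1,fy=2.1,interpolation=2))
E
```

```text
35.2 [0.5178 0.1723 0.1927] 0.49932775625379466 [-0.927   0.0865 -0.193 ]
```

View pics/s14z.png

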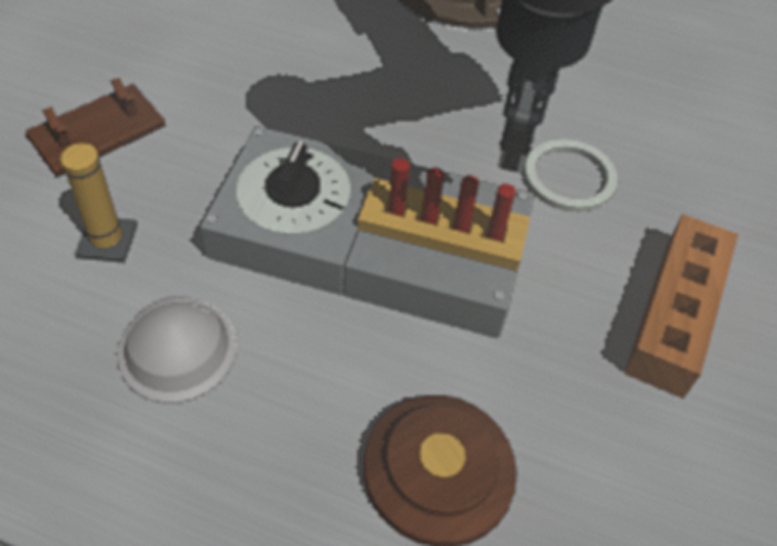

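```bash
python3 - <<'E'
from h import *
u=plan(np.array([.52,-.10,.28]),down(-75),0.9)
E
```

```text
5 rows
[[0.054,0.004,-0.018,0.0,0.0,-0.26,0.9],[0.054,0.005,-0.017,0.0,0.0,-0.27,0.9],[0.054,0.008,-0.018,0.0,0.0,-0.26,0.9],[0.054,0.01,-0.017,0.0,0.0,-0.27,0.9],[0.053,0.011,-0.018,0.0,0.0,-0.26,0.9]]
```

Call:
arm_command --pt "0.054 0.004 -0.018 0 0 -0.26 0.9" --pt "0.054 0.005 -0.017 0 0 -0.27 0.9" --pt "0.054 0.008 -0.018 0 0 -0.26 0.9" --pt "0.054 0.01 -0.017 0 0 -0.27 0.9" --pt "0.053 0.011 -0.018 0 0 -0.26 0.9" --pt "0 0 0 0 0 0 0.9" --pt "0 0 0 0 0 0 0.9"

```text
t: 36.12
position: [0.5202, -0.1, 0.2791]
tcp_rot: [2.49, -1.914, -0.003]
force: [0.2, 0.9, -0.8]
gripper_width: 0.9
```

```bash
python3 - <<'E'
from h import *
import pickle
s=env.observe();print(s['t'],s['position'],s['joint_pos'],s['gripper_width'],s['force'])
c=cal('wrist');im=snap('wrist','w15.png');pickle.dump(c,open('w15.pkl','wb'))
for t in ['probe_mid','cradle']: print(t,[(np.round(d['box'],1).tolist(),round(d['confidence'],2)) for d in models.boxes_of('wrist',t)][:6])
im=cv2.imread('pics/w15.png');cv2.imwrite('pics/w15z.png',cv2.resize(im[0:190,130:390],None,fx=3,fy=3,interpolation=2))
E
```

```text
36.125 [ 0.5202 -0.1     0.2791] [ 0.1802  0.0906 -0.2287 -0.0005 -1.2535  0.0798] 0.899915351567092 [ 0.224   0.93   -0.8249]
probe_mid [([186.7, 34.8, 65.6, 60.4], 0.66)]
cradle [([326.0, 27.6, 97.2, 55.3], 0.8)]
```

View pics/w15z.png

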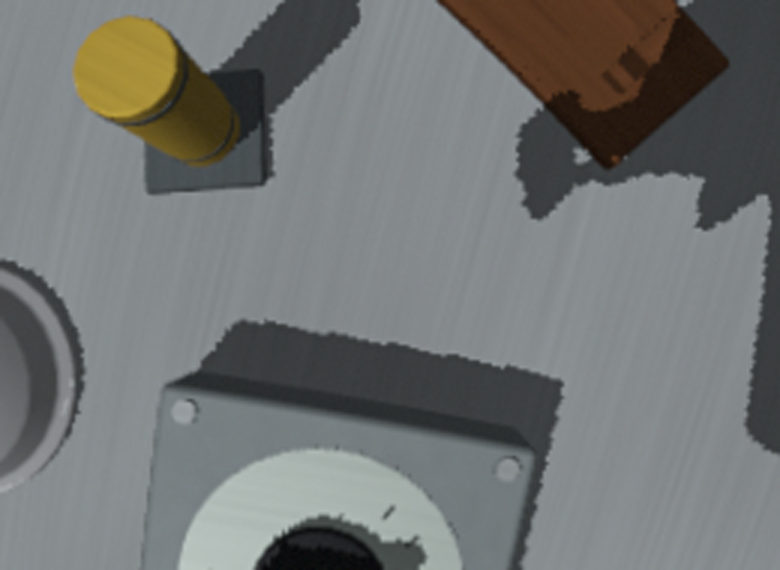

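```bash
python3 - <<'E'
from h import *
import pickle
c=pickle.load(open('w15.pkl','rb'))
U=lambda x,y:(130+(x+.5)/3-.5,(y+.5)/3-.5)
print('top',atz(c,*U(127,68),.14))
P=[atz(c,*U(*q),.01) for q in [(262,72),(265,186),(147,192)]]
print(P,'centre',(P[0]+P[2])/2,[np.linalg.norm(P[i]-P[i+1]) for i in (0,1)])
T=cal('top');S=cal('scene')
imaging.grab_frame('top')
for t in ['probe_mid','cradle']: print(t,[(np.round(d['box'],1).tolist(),round(d['confidence'],2)) for d in models.boxes_of('top',t)][:2])
rs=[ray(c,*U(127,68)),ray(T,120+609/2.5-.3,90+152/2.5-.3),ray(S,90+84/2.15-.3,120+97/2.15-.3)]
print(tri(rs),tri(rs[:2]))
E
```

```text
top [ 0.6387 -0.2294]
[array([ 0.6202, -0.2628]), array([ 0.6047, -0.2103]), array([ 0.6581, -0.1963])] centre [ 0.6392 -0.2296] [np.float64(0.05477146532254336), np.float64(0.05522617740861605)]
probe_mid []
cradle [([294.0, 193.6, 21.3, 19.4], 0.28)]
[ 0.6392 -0.2296  0.136 ] [ 0.6371 -0.2287  0.1447]
```

```bash
python3 - <<'E'
from h import *
Rg=down(-100,70); z=Rg.apply([0,0,1]);print(z)
g=np.array([.639,-.2295,.072])+.022*z
pre=g-.12*z; hi=g-.12*z+[0,0,.1]
print('pre',pre,'g',g)
q=plan(hi,Rg,.7)
q=plan(pre,Rg,.7,start=q)
q=plan(g,Rg,.7,start=q,step=.04)
E
```

```text
[-0.1632 -0.9254 -0.342 ]
pre [ 0.655  -0.1388  0.1055] g [ 0.6354 -0.2499  0.0645]
10 rows
[[0.007,-0.012,0.007,-0.19,0.86,0.27,0.7],[0.006,-0.012,0.008,-0.19,0.86,0.28,0.7],[0.005,-0.013,0.009,-0.19,0.86,0.27,0.7],[0.003,-0.013,0.008,-0.19,0.86,0.27,0.7],[0.001,-0.014,0.008,-0.19,0.86,0.28,0.7],[0.0,-0.014,0.008,-0.19,0.86,0.27,0.7],[-0.001,-0.013,0.008,-0.19,0.86,0.27,0.7],[-0.003,-0.014,0.006,-0.2,0.86,0.27,0.7]]
[[-0.004,-0.015,0.007,-0.19,0.86,0.28,0.7],[-0.005,-0.014,0.005,-0.19,0.86,0.27,0.7]]
2 rows
[[-0.047,0.0,0.017,0.0,0.0,0.0,0.7],[-0.047,0.0,0.017,0.0,0.0,0.0,0.7]]
3 rows
[[0.0,0.0,0.04,0.0,0.0,0.0,0.7],[0.0,0.0,0.04,0.0,0.0,0.0,0.7],[0.0,0.0,0.04,0.0,0.0,0.0,0.7]]
```

Call:
arm_command --pt "0.007 -0.012 0.007 -0.19 0.86 0.27 0.7" --pt "0.006 -0.012 0.008 -0.19 0.86 0.28 0.7" --pt "0.005 -0.013 0.009 -0.19 0.86 0.27 0.7" --pt "0.003 -0.013 0.008 -0.19 0.86 0.27 0.7" --pt "0.001 -0.014 0.008 -0.19 0.86 0.28 0.7"

```text
t: 37.05
position: [0.5888, -0.1186, 0.2433]
tcp_rot: [1.91, -1.791, 0.54]
force: [0.3, -0.5, -0.2]
gripper_width: 0.695
```

```bash
python3 -c "
from h import *
s=env.observe();print(s['t'],s['position'],s['joint_pos'],s['force'])"
```

```text
37.05 [ 0.5888 -0.1186  0.2433] [ 0.4284  0.2851 -0.4385  0.5779 -1.2242 -0.6705] [ 0.3437 -0.473  -0.1579]
```

Call:
arm_command --pt "0 -0.014 0.008 -0.19 0.86 0.27 0.7" --pt "-0.001 -0.013 0.008 -0.19 0.86 0.27 0.7" --pt "-0.003 -0.014 0.006 -0.2 0.86 0.27 0.7" --pt "-0.004 -0.015 0.007 -0.19 0.86 0.28 0.7" --pt "-0.005 -0.014 0.005 -0.19 0.86 0.27 0.7" --pt "0 0 0 0 0 0 0.7" --pt "0 0 0 0 0 0 0.7"

```text
t: 37.92
position: [0.6555, -0.14, 0.206]
tcp_rot: [1.309, -1.56, 0.914]
force: [-0.2, 0.3, 0.7]
gripper_width: 0.699
```

```bash
python3 - <<'E'
from h import *
s=env.observe();print(s['t'],s['position'],s['joint_pos'],s['force'])
import pickle
c=cal('wrist');snap('wrist','w16.png');snap('scene','s16.png');pickle.dump(c,open('w16.pkl','wb'))
Rg=down(-100,70); z=Rg.apply([0,0,1])
g=np.array([.639,-.2295,.072])+.022*z
print((cur()[1].inv()*Rg).as_rotvec())
plan(g-.12*z,Rg,.7)
E
```

```text
37.925 [ 0.6555 -0.14    0.206 ] [ 0.4456  0.6825 -0.3738  0.8697 -1.5407 -1.1584] [-0.2149  0.3104  0.7466]
[ 0.0002  0.0029 -0.0023]
2 rows
[[-0.048,0.0,0.017,0.0,0.01,-0.01,0.7],[-0.048,0.001,0.017,0.0,0.01,-0.01,0.7]]
```

View pics/w16.png

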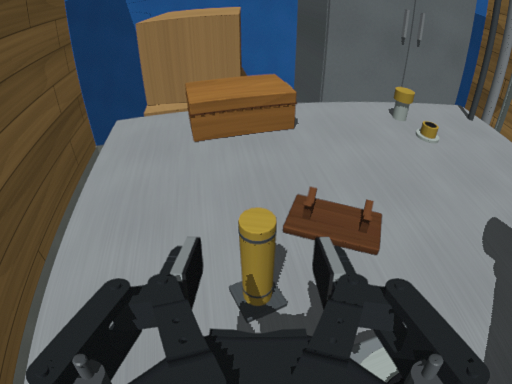

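View pics/s16.png

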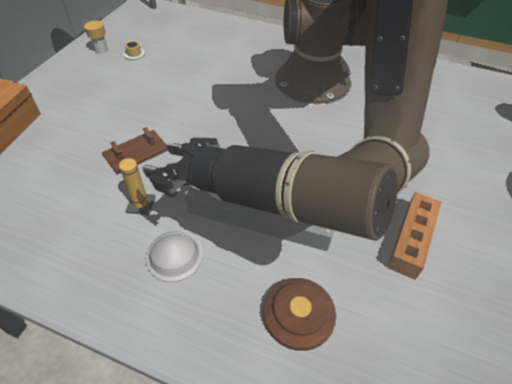

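```bash
python3 - <<'E'
from h import *
import pickle
c=pickle.load(open('w16.pkl','rb'))
print(proj(c,[[.639,-.2295,.14],[.639,-.2295,.01]]))
Rg=down(-100,60); z=Rg.apply([0,0,1]);print(z)
g=np.array([.639,-.2295,.072])+.022*z
print(g,g-.12*z)
q=plan(g-.11*z,Rg,.7)
q=plan(g,Rg,.7,start=q,step=.04)
E
```

```text
[[258.6147 219.1986]
 [258.2443 294.0349]]
[-0.1504 -0.8529 -0.5   ]
[ 0.6357 -0.2483  0.061 ] [ 0.6537 -0.1459  0.121 ]
2 rows
[[-0.04,0.0,0.023,0.0,-0.61,-0.01,0.7],[-0.039,0.001,0.026,0.0,-0.62,-0.01,0.7]]
3 rows
[[0.0,0.0,0.037,0.0,0.0,0.0,0.7],[0.0,0.0,0.036,0.0,0.0,0.0,0.7],[0.0,0.0,0.037,0.0,0.0,0.0,0.7]]
```

Call:
arm_command --pt "-0.04 0 0.023 0 -0.61 -0.01 0.7" --pt "-0.039 0.001 0.026 0 -0.62 -0.01 0.7" --pt "0 0 0 0 0 0 0.7" --pt "0 0 0 0 0 0 0.7"

```text
t: 38.52
position: [0.6525, -0.1548, 0.1168]
tcp_rot: [1.418, -1.69, 0.821]
force: [0.3, -0.7, 1.1]
gripper_width: 0.698
```

```bash
python3 - <<'E'
from h import *
s=env.observe();print(s['t'],s['position'],s['joint_pos'],s['force'])
snap('wrist','w17.png');snap('scene','s17.png')
Rg=down(-100,60); z=Rg.apply([0,0,1])
g=np.array([.639,-.2295,.072])+.022*z
plan(g,Rg,.7,step=.04)
E
```

```text
38.525 [ 0.6525 -0.1548  0.1168] [ 0.4028  0.6989 -0.4274  0.8478 -1.3223 -1.1901] [ 0.2878 -0.7231  1.0939]
3 rows
[[0.0,0.0,0.037,0.0,0.0,0.0,0.7],[0.0,0.0,0.036,0.0,-0.01,0.0,0.7],[0.0,0.0,0.037,0.0,0.0,0.0,0.7]]
```

View pics/w17.png

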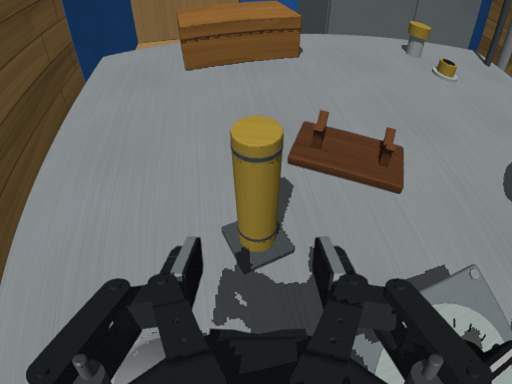

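View pics/s17.png

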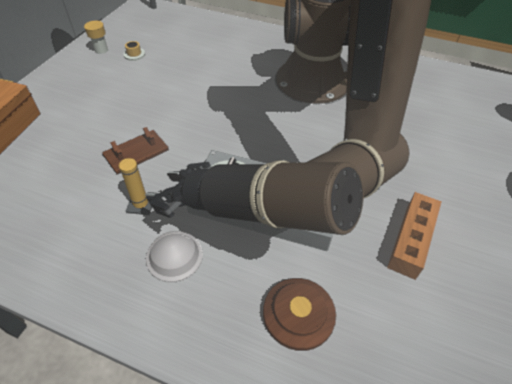

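```bash
python3 - <<'E'
from h import *
snap('top','t17.png')
im=cv2.imread('pics/t17.png')
T=cal('top');S=cal('scene');b=cv2.imread('pics/s17.png')
for y in (.0676,.1025,.1369,.1722):
    x=.5257-(y-.0676)*.0776
    for I,C in((im,T),(b,S)):
        p=proj(C,[[x,y,.14],[x,y,.075]]).astype(int)
        cv2.line(I,tuple(map(int,p[0])),tuple(map(int,p[1])),(0,0,255),2)
    
cv2.imwrite('pics/t17z.png',cv2.resize(im[60:300,110:430],None,fx=2.4,fy=2.4))
cv2.imwrite('pics/s17z.png',cv2.resize(b[60:330,90:450],None,fx=2.1,fy=2.1))
E
```

```text
(no output)
```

View pics/t17z.png

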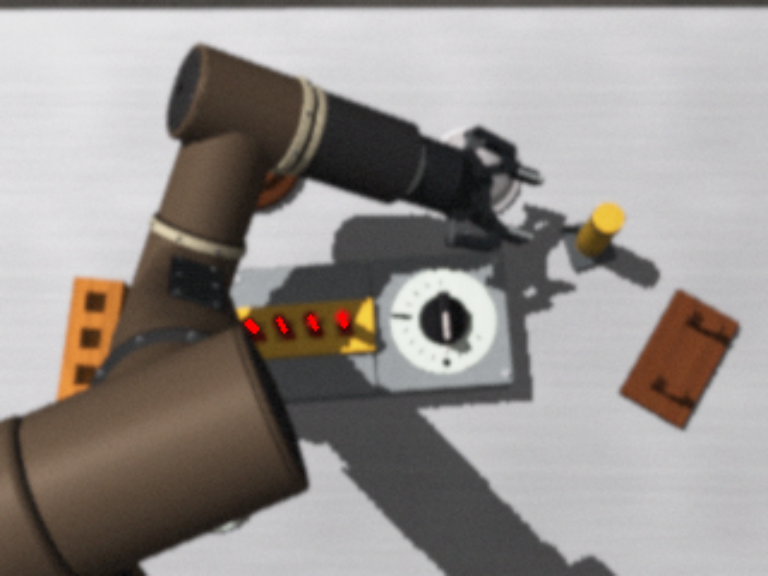

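View pics/s17z.png

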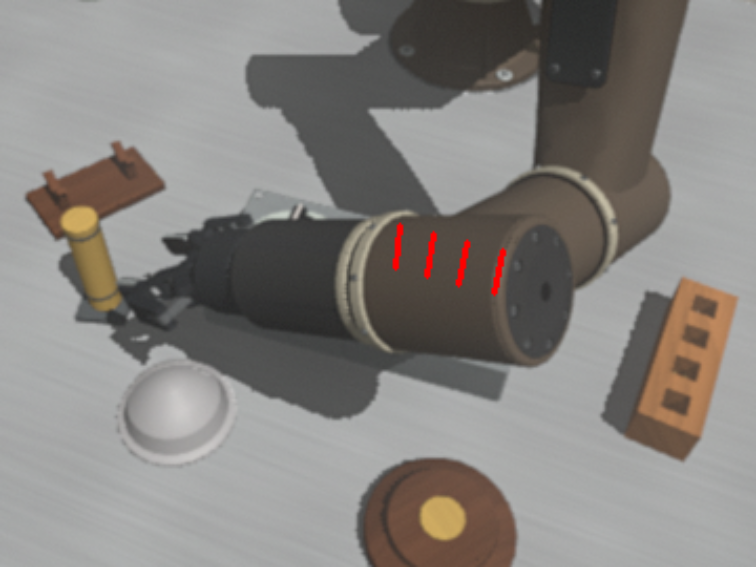

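```bash
python3 - <<'E'
from h import *
T=cal('top');S=cal('scene')
def t(a,b):
    rs=[ray(T,110+a[0]/2.4,60+a[1]/2.4),ray(S,90+b[0]/2.1,60+b[1]/2.1)]
    p=tri(rs); print(p,[np.linalg.norm(np.cross(p-o,d)) for o,d in rs])
t((198,240),(568,205))   # forearm ring
t((303,125),(375,280))   # wrist ring
t((188,92),(540,290))    # cap
E
```

```text
[0.5793 0.2118 0.2775] [np.float64(0.004971840508160898), np.float64(0.004971840508160852)]
[0.7022 0.1032 0.271 ] [np.float64(0.0008179979804388229), np.float64(0.0008179979804388425)]
[0.7155 0.2143 0.3295] [np.float64(0.0022523549297377558), np.float64(0.002252354929737743)]
```

```bash
python3 - <<'E'
from h import *
p,r=cur(); 
q=plan(p+[0,0,.1],r,.75)
q=plan(np.array([.639,-.2295,.19]),down(-100,0),.75,start=q)
q=plan(np.array([.639,-.2295,.088]),down(-100,0),.75,start=q)
E
```

```text
2 rows
[[0.043,0.0,-0.025,0.0,0.0,0.0,0.75],[0.044,0.0,-0.025,0.0,0.0,0.0,0.75]]
8 rows
[[0.002,0.0,0.01,0.0,-0.94,0.0,0.75],[0.003,0.0,0.009,0.0,-0.94,0.0,0.75],[0.005,0.0,0.009,0.0,-0.94,0.0,0.75],[0.005,0.0,0.009,0.0,-0.94,0.0,0.75],[0.007,0.0,0.007,0.0,-0.94,0.0,0.75],[0.008,0.0,0.007,0.0,-0.94,0.0,0.75],[0.008,0.0,0.006,0.0,-0.93,0.0,0.75],[0.009,0.0,0.004,0.0,-0.94,0.0,0.75]]
2 rows
[[0.0,0.0,0.051,0.0,0.0,0.0,0.75],[0.0,0.0,0.051,0.0,0.0,0.0,0.75]]
```

Call:
arm_command --pt "0.043 0 -0.025 0 0 0 0.75" --pt "0.044 0 -0.025 0 0 0 0.75" --pt "0.002 0 0.01 0 -0.94 0 0.75" --pt "0.003 0 0.009 0 -0.94 0 0.75" --pt "0.005 0 0.009 0 -0.94 0 0.75" --pt "0.005 0 0.009 0 -0.94 0 0.75" --pt "0.007 0 0.007 0 -0.94 0 0.75" --pt "0.008 0 0.007 0 -0.94 0 0.75"

```text
t: 39.67
position: [0.6422, -0.2114, 0.1969]
tcp_rot: [1.887, -2.247, 0.244]
force: [-0.3, -0.3, 0.2]
gripper_width: 0.749
```

Call:
arm_command --pt "0.008 0 0.006 0 -0.93 0 0.75" --pt "0.009 0 0.004 0 -0.94 0 0.75" --pt "0 0 0 0 0 0 0.75" --pt "0 0 0 0 0 0 0.75"

```text
t: 40.17
position: [0.6385, -0.2305, 0.1894]
tcp_rot: [2.016, -2.405, -0.001]
force: [-0.9, -0.3, -0.2]
gripper_width: 0.751
```

```bash
python3 - <<'E'
from h import *
s=env.observe();print(s['t'],s['position'],s['joint_pos'],s['force'])
c=cal('wrist');snap('wrist','w18.png');print(proj(c,[[.639,-.2295,.14]]))
q=plan(np.array([.639,-.2295,.088]),down(-100,0),.75)
E
```

```text
40.175 [ 0.6385 -0.2305  0.1894] [-0.059   0.3923 -0.0356  0.0018 -1.1456 -0.1171] [-0.9395 -0.3435 -0.1837]
[[257.3099 214.7562]]
2 rows
[[0.0,0.0,0.051,0.01,-0.01,0.0,0.75],[-0.001,-0.001,0.05,0.01,0.0,0.0,0.75]]
```

View pics/w18.png

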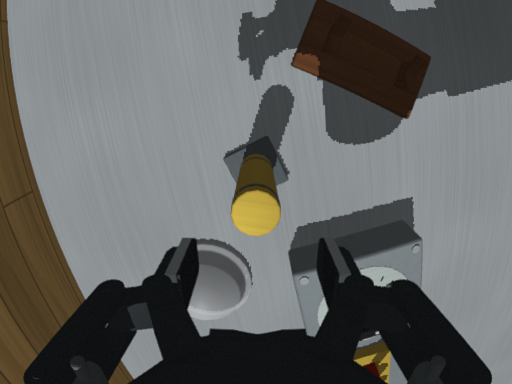

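Call:
arm_command --pt "0 0 0.05 0 0 0 0.75" --pt "0 0 0.051 0 0 0 0.75" --pt "0 0 0 0 0 0 0.75" --pt "0 0 0 0 0 0 0.3" --pt "0 0 0 0 0 0 0.1" --pt "0 0 0 0 0 0 0" --pt "0 0 0 0 0 0 0" --pt "0 0 0 0 0 0 0" --squeeze 60

```text
t: 41.22
position: [0.64, -0.2304, 0.091]
tcp_rot: [-2.019, 2.406, -0.003]
force: [0.2, 1.9, 6.7]
gripper_width: 0.407
```

Call:
arm_command --pt "0 0 -0.03 0 0 0 0" --pt "0 0 -0.05 0 0 0 0" --pt "0 0 -0.04 0 0 0 0" --pt "0 0 0 0 0 0 0" --pt "0 0 0 0 0 0 0"

```text
t: 41.85
position: [0.638, -0.23, 0.2078]
tcp_rot: [2.017, -2.406, -0.003]
force: [0.4, -0.4, -4.6]
gripper_width: 0.402
```

```bash
python3 - <<'E'
from h import *
s=env.observe();print(s['t'],s['position'],s['joint_pos'],s['force'],s['gripper_width'])
p,r=cur()
q=plan(np.array([.39,-.556,p[2]]),down(-135,0),0)
E
```

```text
41.85 [ 0.638  -0.23    0.2078] [-0.0595  0.3796 -0.0109 -0.0003 -1.1831 -0.1159] [ 0.4145 -0.3587 -4.5793] 0.40182238344922977
7 rows
[[0.052,0.027,0.0,0.0,0.0,0.62,0],[0.054,0.022,0.0,0.01,0.0,0.63,0],[0.056,0.017,0.0,0.0,0.0,0.62,0],[0.057,0.013,0.0,0.0,0.0,0.63,0],[0.058,0.007,0.0,0.0,0.0,0.62,0],[0.059,0.002,0.0,0.01,0.0,0.62,0],[0.058,-0.003,0.0,0.0,-0.01,0.63,0]]
```

Call:
arm_command --pt "0.052 0.027 0 0 0 0.62 0" --pt "0.054 0.022 0 0 0 0.63 0" --pt "0.056 0.017 0 0 0 0.62 0" --pt "0.057 0.013 0 0 0 0.63 0" --pt "0.058 0.007 0 0 0 0.62 0" --pt "0.059 0.002 0 0 0 0.62 0" --pt "0.058 -0.003 0 0 0 0.63 0" --pt "0 0 0 0 0 0 0"

```text
t: 42.85
position: [0.3875, -0.5587, 0.2063]
tcp_rot: [1.192, -2.902, -0.006]
force: [0.3, 0.9, -2.5]
gripper_width: 0.407
```

Call:
arm_command --pt "0 0 0.05 0 0 0 0" --pt "0 0 0.045 0 0 0 0" --pt "0 0 0.015 0 0 0 0" --pt "0 0 0 0 0 0 0" --pt "0 0 0 0 0 0 0"

```text
t: 43.48
position: [0.3921, -0.5574, 0.1007]
tcp_rot: [1.203, -2.9, 0.003]
force: [0.4, 0.0, -2.5]
gripper_width: 0.406
```

```bash
python3 - <<'E'
from h import *
s=env.observe();print(s['t'],s['position'],s['joint_pos'],s['force'],s['gripper_width'])
snap('scene','s19.png')
E
```

```text
43.475 [ 0.3921 -0.5574  0.1007] [-0.6711  0.467  -0.1348  0.0029 -0.968  -0.115 ] [ 0.4347  0.0065 -2.5137] 0.40611395637340114
```

View pics/s19.png

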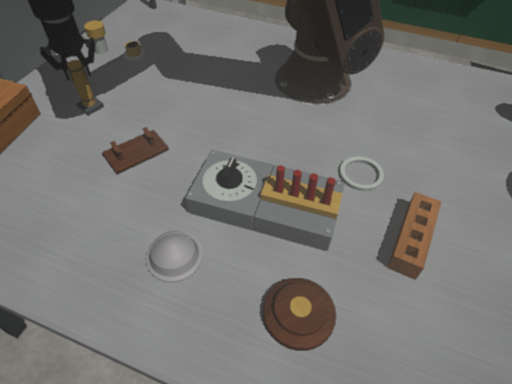

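Call:
arm_command --pt "0 0 0.005 0 0 0 0" --pt "0 0 0.004 0 0 0 0" --pt "0 0 0 0 0 0 0" --pt "0 0 0 0 0 0 0"

```text
t: 44.02
position: [0.3911, -0.5571, 0.091]
tcp_rot: [1.202, -2.9, 0.001]
force: [-1.8, 2.6, 5.9]
gripper_width: 0.407
```

```bash
python3 - <<'E'
from h import *
s=env.observe();print(s['t'],s['position'],s['force'],s['gripper_width'])
S=cal('scene')
print(atz(S,100,50,0),atz(S,134,55,0),atz(S,30,115,0), atz(S,15,130,0))
E
```

```text
44.025 [ 0.3911 -0.5571  0.091 ] [-1.801   2.6008  5.8966] 0.4072164394655832
[ 0.1222 -0.7236] [ 0.1024 -0.6001] [ 0.4861 -0.698 ] [ 0.5524 -0.6904]
```

Call:
arm_command --pt "0 0 0 0 0 0 0.75" --pt "0 0 0 0 0 0 0.75" --pt "0 0 0 0 0 0 0.75" --pt "0 0 -0.05 0 0 0 0.75" --pt "0 0 -0.06 0 0 0 0.75" --pt "-0.06 0 -0.02 0 0 0 0.75" --pt "-0.05 0 0 0 0 0 0.75" --pt "0 0 0 0 0 0 0.75"

```text
t: 45.02
position: [0.471, -0.477, 0.2197]
tcp_rot: [1.207, -2.899, -0.0]
force: [-0.3, 0.1, 0.2]
gripper_width: 0.747
```

```bash
python3 - <<'E'
from h import *
import pickle
s=env.observe();print(s['t'],s['position'],s['force'],s['gripper_width'],s['joint_pos'])
c=cal('wrist');snap('wrist','w20.png');pickle.dump(c,open('w20.pkl','wb'));print(proj(c,[[.3911,-.5571,.14],[.3911,-.5571,.01]]))
for t in ['probe_mid','cradle']: print(t,[(np.round(d['box'],1).tolist(),round(d['confidence'],2)) for d in models.boxes_of('wrist',t)][:6])
Rg=down(-135,60); z=Rg.apply([0,0,1])
g=np.array([.3911,-.5571,.072])+.022*z
print(g,g-.11*z)
q=plan(g-.11*z+[0,0,.07],Rg,.7)
q=plan(g-.11*z,Rg,.7,start=q)
q=plan(g,Rg,.7,start=q,step=.04)
E
```

```text
45.025 [ 0.471  -0.477   0.2197] [-0.3201  0.1435  0.1572] 0.7467843763331979 [-0.501   0.3582 -0.0159  0.0012 -1.1976 -0.2812]
[[258.2962  51.6114]
 [257.8446  67.8351]]
probe_mid [([257.5, 64.0, 63.8, 69.9], 0.84)]
cradle [([313.5, 245.6, 113.6, 78.1], 0.97)]
[ 0.3776 -0.5706  0.061 ] [ 0.445  -0.5032  0.116 ]
8 rows
[[0.004,0.0,0.004,0.0,0.94,0.0,0.7],[0.004,0.0,0.005,0.0,0.93,0.0,0.7],[0.003,0.0,0.005,0.0,0.94,0.0,0.7],[0.002,0.0,0.005,0.0,0.93,0.01,0.7],[0.002,0.0,0.006,0.01,0.94,0.0,0.7],[0.0,0.0,0.006,0.0,0.93,0.0,0.7],[0.0,0.0,0.006,0.0,0.94,0.0,0.7],[0.0,0.0,0.006,0.0,0.93,0.0,0.7]]
2 rows
[[-0.03,0.0,0.018,0.0,0.0,0.0,0.7],[-0.031,0.0,0.017,0.0,0.0,0.0,0.7]]
3 rows
[[0.0,0.0,0.037,0.0,0.0,0.0,0.7],[0.0,0.0,0.036,0.0,0.0,0.0,0.7],[0.0,0.0,0.037,0.0,0.0,0.0,0.7]]
```

View pics/w20.png

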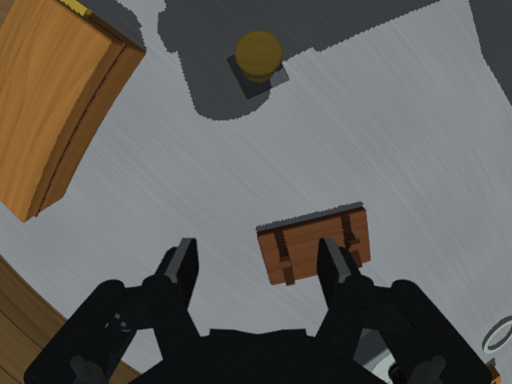

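```bash
python3 - <<'E'
from h import *
import pickle
c=pickle.load(open('w20.pkl','rb'))
im=cv2.imread('pics/w20.png');cv2.imwrite('pics/w20z.png',cv2.resize(im[190:300,240:390],None,fx=5,fy=5,interpolation=2))
cv2.imwrite('pics/w20y.png',cv2.resize(im[0:130,190:340],None,fx=4,fy=4,interpolation=2))
E
```

```text
(no output)
```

View pics/w20z.png

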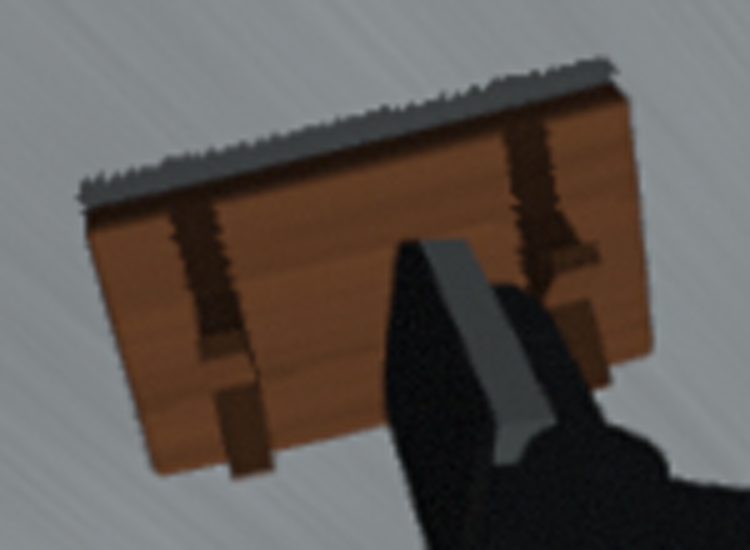

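Call:
arm_command --pt "0.004 0 0.004 0 0.94 0 0.7" --pt "0.004 0 0.005 0 0.93 0 0.7" --pt "0.003 0 0.005 0 0.94 0 0.7" --pt "0.002 0 0.005 0 0.93 0 0.7" --pt "0.002 0 0.006 0 0.94 0 0.7" --pt "0 0 0.006 0 0.93 0 0.7" --pt "0 0 0.006 0 0.94 0 0.7" --pt "0 0 0.006 0 0.93 0 0.7"

```text
t: 46.18
position: [0.444, -0.5042, 0.1861]
tcp_rot: [0.814, -1.964, 0.47]
force: [-0.2, -0.3, -0.1]
gripper_width: 0.706
```

Call:
arm_command --pt "0 0 0 0 0 0 0.7" --pt "0 0 0 0 0 0 0.7"

```text
t: 46.42
position: [0.4443, -0.5039, 0.1863]
tcp_rot: [0.816, -1.971, 0.467]
force: [0.5, -0.4, -0.5]
gripper_width: 0.703
```

```bash
python3 - <<'E'
from h import *
s=env.observe();print(s['t'],s['position'],s['force'],s['gripper_width'],s['joint_pos'])
c=cal('wrist');snap('wrist','w21.png');snap('scene','s21.png')
print(proj(c,[[.3911,-.5571,.14],[.3911,-.5571,.01]]))
Rg=down(-135,60); z=Rg.apply([0,0,1])
g=np.array([.3911,-.5571,.072])+.022*z
q=plan(g-.11*z,Rg,.7)
E
```

```text
46.425 [ 0.4443 -0.5039  0.1863] [ 0.4531 -0.4314 -0.4816] 0.7026362149117442 [-0.2097  0.6165 -0.3877  0.8255 -1.3987 -1.0954]
[[257.7665 197.019 ]
 [257.4749 268.1193]]
2 rows
[[-0.031,0.0,0.018,0.0,0.01,0.0,0.7],[-0.031,0.0,0.017,0.0,0.02,-0.01,0.7]]
```

View pics/w21.png

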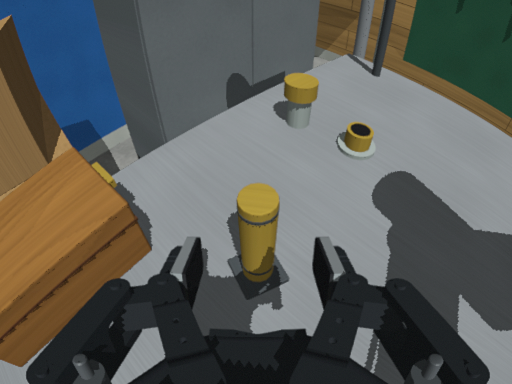

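View pics/s21.png

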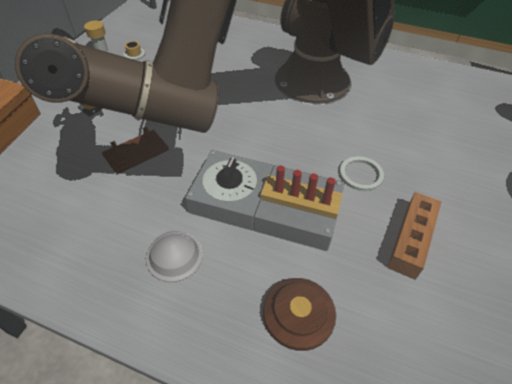

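Call:
arm_command --pt "-0.031 0 0.018 0 0.01 0 0.7" --pt "-0.031 0 0.017 0 0.01 0 0.7" --pt "0 0 0.037 0 0 0 0.7" --pt "0 0 0 0 0 0 0.7"

```text
t: 47.02
position: [0.4197, -0.5264, 0.0964]
tcp_rot: [0.813, -1.967, 0.466]
force: [0.7, 0.4, 0.5]
gripper_width: 0.704
```

```bash
python3 - <<'E'
from h import *
s=env.observe();print(s['t'],s['position'],s['force'],s['gripper_width'],s['joint_pos'])
snap('top','t22.png')
Rg=down(-135,60); z=Rg.apply([0,0,1])
g=np.array([.3911,-.5571,.072])+.022*z
q=plan(g,Rg,.7,step=.04)
im=cv2.imread('pics/t22.png');cv2.imwrite('pics/t22z.png',cv2.resize(im[90:384,200:512],None,fx=2,fy=2))
E
```

```text
47.025 [ 0.4197 -0.5264  0.0964] [0.68   0.3529 0.4848] 0.7037961466119206 [-0.2642  0.7081 -0.4778  0.9034 -1.267  -1.2207]
2 rows
[[0.0,0.0,0.036,0.01,0.0,0.0,0.7],[0.0,-0.001,0.036,0.0,0.0,0.0,0.7]]
```

View pics/t22z.png

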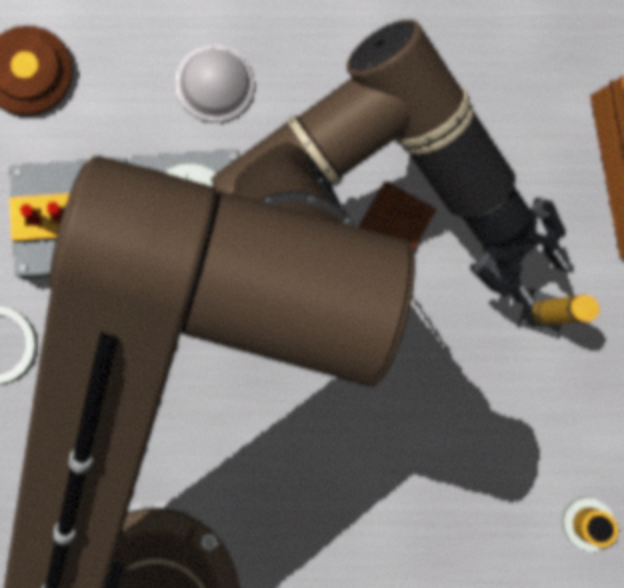

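Call:
arm_command --pt "0 0 0.036 0 0 0 0.7" --pt "0 0 0.036 0 0 0 0.7" --pt "0 0 0 0 0 0 0.7" --pt "0 0 0 0 0 0 0.7"

```text
t: 47.58
position: [0.3792, -0.5698, 0.0621]
tcp_rot: [0.814, -1.967, 0.472]
force: [0.5, 0.6, 0.2]
gripper_width: 0.699
```

```bash
python3 - <<'E'
from h import *
s=env.observe();print(s['t'],s['position'],s['force'],s['gripper_width'])
snap('wrist','w23.png')
p,r=cur();z=r.apply([0,0,1]);print('grasp pt',p-.019*z)
E
```

```text
47.575 [ 0.3792 -0.5698  0.0621] [0.5397 0.6478 0.2246] 0.6988323427338953
grasp pt [ 0.3913 -0.5579  0.0715]
```

View pics/w23.png

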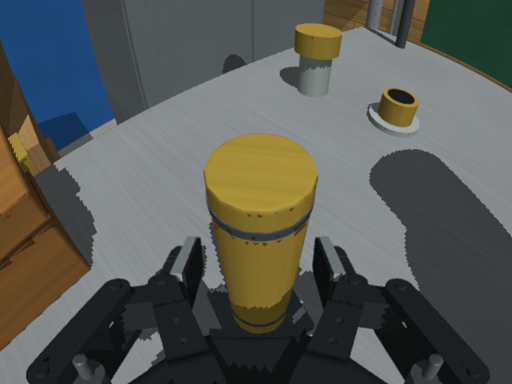

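Call:
arm_command --pt "0 0 0 0 0 0 0.4" --pt "0 0 0 0 0 0 0.1" --pt "0 0 0 0 0 0 0" --pt "0 0 0 0 0 0 0" --pt "0 0 0 0 0 0 0" --pt "0 0 0 0 0 0 0" --squeeze 80

```text
t: 48.38
position: [0.379, -0.5694, 0.0616]
tcp_rot: [0.815, -1.965, 0.472]
force: [0.9, 4.1, 6.4]
gripper_width: 0.401
```

```bash
python3 - <<'E'
from h import *
s=env.observe();print(s['t'],s['position'],s['force'],s['gripper_width'])
p,r=cur();z=r.apply([0,0,1]);print('grasp pt',p-.019*z, z)
plan(p+[0,0,.15],r,0)
E
```

```text
48.375 [ 0.379  -0.5694  0.0616] [0.9429 4.1057 6.404 ] 0.40064130983868507
grasp pt [ 0.3906 -0.5577  0.0711] [-0.6126 -0.6139 -0.4978]
3 rows
[[0.043,0.0,-0.025,0.0,0.0,0.0,0],[0.044,0.0,-0.025,0.0,0.0,0.0,0],[0.043,0.0,-0.025,0.0,0.0,0.0,0]]
```

Call:
arm_command --pt "0.017 0 -0.01 0 0 0 0" --pt "0.043 0 -0.025 0 0 0 0" --pt "0.043 0 -0.025 0 0 0 0" --pt "0.043 0 -0.025 0 0 0 0" --pt "0 0 0 0 0 0 0" --pt "0 0 0 0 0 0 0"

```text
t: 49.12
position: [0.3784, -0.5686, 0.2294]
tcp_rot: [0.815, -1.966, 0.469]
force: [0.0, 0.2, -2.8]
gripper_width: 0.401
```

```bash
python3 - <<'E'
from h import *
import pickle
s=env.observe();print(s['t'],s['position'],s['force'],s['gripper_width'],s['joint_pos'])
snap('wrist','w24.png')
c=pickle.load(open('w20.pkl','rb'))
U=lambda x,y:(240+(x+.5)/5-.5,190+(y+.5)/5-.5)
# base plate top corners z=.015
P=np.array([atz(c,*U(*q),.015) for q in [(90,228),(628,98),(652,353),(158,474)]])
print(P,'edges',[np.linalg.norm(P[i]-P[(i+1)%4]) for i in range(4)],'ctr',P.mean(0))
d=(P[1]-P[0]+P[2]-P[3]);print('az',np.degrees(np.arctan2(d[1],d[0])))
E
```

```text
49.125 [ 0.3784 -0.5686  0.2294] [ 0.0256  0.1777 -2.8452] 0.40141040795125643 [-0.3452  0.5282 -0.4602  0.9304 -1.3557 -1.0348]
[[ 0.5386 -0.4088]
 [ 0.413  -0.334 ]
 [ 0.455  -0.2636]
 [ 0.581  -0.3385]] edges [np.float64(0.14614133365289914), np.float64(0.08202520945649472), np.float64(0.14656167745916326), np.float64(0.08205784730462155)] ctr [ 0.4969 -0.3362]
az 149.22712769207936
```

View pics/w24.png

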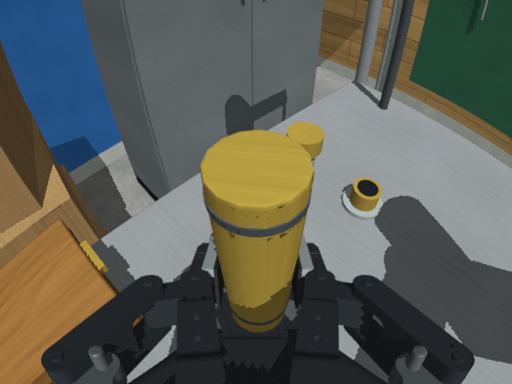

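```bash
cat >> h.py <<'E'
pg=np.array([.379,-.5694,.0616]); rg=R.from_rotvec([.815,-1.965,.472])
a_t=rg.inv().apply([0,0,1.])
c_t=rg.inv().apply(np.array([.3909,-.5574,.070])-pg)
def pose_for(center,az,lean_iters=3):
    # tool rotation s.t. probe axis points along az horizontally, jaws horizontal
    h=np.array([np.cos(np.radians(az)),np.sin(np.radians(az)),0])
    R0=down(az,-30); ax=R0.apply(a_t)
    v=np.cross(ax,h); s=np.linalg.norm(v); fix=R.from_rotvec(v/s*np.arcsin(min(1,s))) if s>1e-9 else R.identity()
    R1=fix*R0
    return np.array(center)-R1.apply(c_t),R1
E
python3 - <<'E'
from h import *
print(a_t,c_t)
p,r=cur()
R1=down(-135,-30)
q=plan(np.array([.40,-.53,.26]),R1,0)
pt,Rt=pose_for([.497,-.336,.16],149.2)
print(pt,Rt.apply([0,0,1]),Rt.apply([0,1,0]),Rt.apply(a_t))
q=plan(pt,Rt,0,start=q)
E
```

```text
[ 0.8673 -0.     -0.4977] [-0.0011  0.0001 -0.0188]
12 rows
[[0.0,0.001,-0.004,0.0,-0.94,0.0,0],[0.0,0.001,-0.005,0.0,-0.94,0.0,0],[0.0,0.001,-0.004,0.01,-0.94,0.0,0],[-0.002,0.001,-0.004,0.0,-0.93,0.0,0],[-0.001,0.001,-0.005,0.0,-0.94,0.0,0],[-0.003,0.001,-0.003,0.0,-0.94,0.0,0],[-0.002,0.001,-0.004,0.0,-0.94,0.0,0],[-0.004,0.001,-0.003,0.01,-0.94,0.0,0]]
[[-0.003,0.001,-0.002,0.0,-0.94,0.0,0],[-0.004,0.001,-0.002,0.0,-0.93,0.0,0],[-0.004,0.001,-0.002,0.0,-0.94,0.0,0],[-0.005,0.001,-0.001,0.01,-0.94,0.0,0]]
[ 0.5042 -0.3403  0.1431] [ 0.4275 -0.2548 -0.8673] [ 0.5121  0.859  -0.    ] [-0.859  0.512 -0.   ]
10 rows
[[-0.012,0.006,0.021,0.47,0.0,0.82,0],[-0.011,0.009,0.02,0.48,0.0,0.82,0],[-0.011,0.011,0.019,0.47,0.01,0.82,0],[-0.008,0.014,0.018,0.47,0.0,0.82,0],[-0.008,0.015,0.018,0.47,0.0,0.83,0],[-0.005,0.018,0.016,0.48,0.0,0.82,0],[-0.003,0.019,0.016,0.47,0.0,0.82,0],[-0.001,0.02,0.014,0.47,0.0,0.82,0]]
[[0.002,0.021,0.012,0.47,0.01,0.82,0],[0.004,0.022,0.011,0.48,0.0,0.82,0]]
```

Call:
arm_command --pt "0 0.001 -0.004 0 -0.94 0 0" --pt "0 0.001 -0.005 0 -0.94 0 0" --pt "0 0.001 -0.004 0 -0.94 0 0" --pt "-0.002 0.001 -0.004 0 -0.93 0 0" --pt "-0.001 0.001 -0.005 0 -0.94 0 0" --pt "-0.003 0.001 -0.003 0 -0.94 0 0"

```text
t: 49.92
position: [0.3896, -0.5486, 0.2435]
tcp_rot: [1.11, -2.676, 0.139]
force: [-0.4, -1.6, -3.2]
gripper_width: 0.402
```

Call:
arm_command --pt "-0.002 0.001 -0.004 0 -0.94 0 0" --pt "-0.004 0.001 -0.003 0 -0.94 0 0" --pt "-0.003 0.001 -0.002 0 -0.94 0 0" --pt "-0.004 0.001 -0.002 0 -0.93 0 0" --pt "-0.004 0.001 -0.002 0 -0.94 0 0" --pt "-0.005 0.001 -0.001 0 -0.94 0 0" --pt "0 0 0 0 0 0 0"

```text
t: 50.8
position: [0.3987, -0.531, 0.2576]
tcp_rot: [-1.005, 2.447, 0.28]
force: [-0.7, -0.4, -3.2]
gripper_width: 0.407
```

```bash
python3 - <<'E'
from h import *
s=env.observe();print(s['t'],s['position'],s['force'],s['gripper_width'],s['joint_pos'])
p,r=cur();print(r.apply(a_t))
snap('scene','s25.png')
pt,Rt=pose_for([.497,-.336,.16],149.2)
q=plan(pt,Rt,0)
E
```

```text
50.8 [ 0.3987 -0.531   0.2576] [-0.6877 -0.4045 -3.1558] 0.40683680934751515 [-0.953   0.4337  0.2812 -0.5165 -1.5264  0.2139]
[-0.7097 -0.7045 -0.0039]
10 rows
[[-0.012,0.006,0.02,0.47,0.0,0.82,0],[-0.012,0.009,0.02,0.48,0.0,0.82,0],[-0.01,0.011,0.02,0.47,-0.01,0.81,0],[-0.009,0.014,0.018,0.48,0.0,0.82,0],[-0.007,0.015,0.018,0.47,0.0,0.82,0],[-0.005,0.018,0.016,0.48,0.0,0.82,0],[-0.004,0.019,0.015,0.47,0.0,0.82,0],[-0.001,0.02,0.014,0.48,-0.01,0.81,0]]
[[0.002,0.021,0.012,0.47,0.0,0.82,0],[0.004,0.022,0.011,0.48,0.0,0.82,0]]
```

View pics/s25.png

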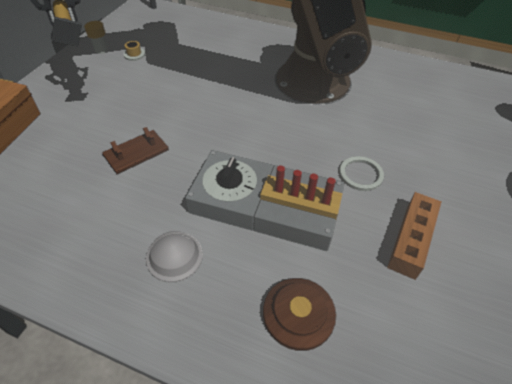

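Call:
arm_command --pt "-0.012 0.006 0.02 0.47 0 0.82 0" --pt "-0.012 0.009 0.02 0.48 0 0.82 0" --pt "-0.01 0.011 0.02 0.47 0 0.82 0" --pt "-0.009 0.014 0.018 0.48 0 0.82 0" --pt "-0.007 0.015 0.018 0.47 0 0.82 0"

```text
t: 51.48
position: [0.4536, -0.4336, 0.2022]
tcp_rot: [-0.16, 2.616, 0.043]
force: [0.6, -0.3, -2.3]
gripper_width: 0.4
```

Call:
arm_command --pt "-0.005 0.018 0.016 0.48 0 0.82 0" --pt "-0.004 0.019 0.015 0.47 0 0.82 0" --pt "-0.001 0.02 0.014 0.48 0 0.82 0" --pt "0.002 0.021 0.012 0.47 0 0.82 0" --pt "0.004 0.022 0.011 0.48 0 0.82 0" --pt "0 0 0 0 0 0 0" --pt "0 0 0 0 0 0 0"

```text
t: 52.35
position: [0.4724, -0.398, 0.165]
tcp_rot: [0.489, 2.603, -0.19]
force: [0.3, -0.4, -2.2]
gripper_width: 0.4
```

```bash
python3 - <<'E'
from h import *
s=env.observe();print(s['t'],s['position'],s['force'],s['gripper_width'],s['joint_pos'])
p,r=cur();print(r.apply(a_t),p+r.apply(c_t))
snap('scene','s26.png');c=cal('wrist');snap('wrist','w26.png');snap('top','t26.png')
b=cv2.imread('pics/s26.png');cv2.imwrite('pics/s26z.png',cv2.resize(b[70:220,50:250],None,fx=3.8,fy=3.8,interpolation=2))
pt,Rt=pose_for([.497,-.336,.10],149.2)
q=plan(pt,Rt,0)
E
```

```text
52.35 [ 0.4724 -0.398   0.165 ] [ 0.2754 -0.3526 -2.2049] 0.4004158607992082 [-0.3571  0.0865 -0.7156  0.2004 -0.2701 -1.7646]
[-0.9271  0.3745  0.0165] [ 0.4651 -0.3942  0.182 ]
2 rows
[[0.016,0.035,0.036,0.12,-0.04,0.55,0],[0.019,0.034,0.036,0.13,-0.04,0.56,0]]
```

View pics/s26z.png

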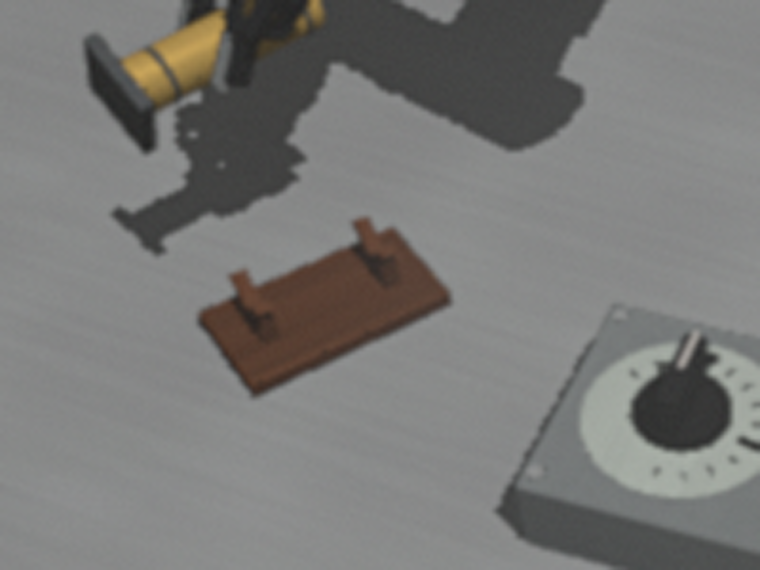

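View pics/w26.png

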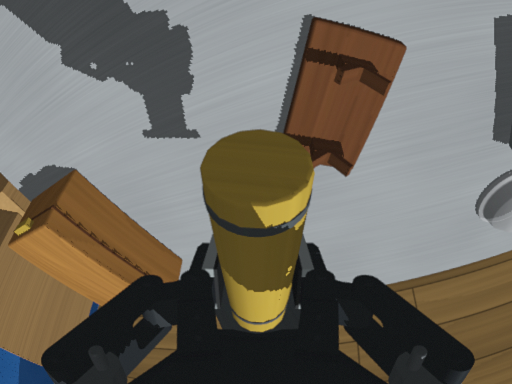

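View pics/t26.png

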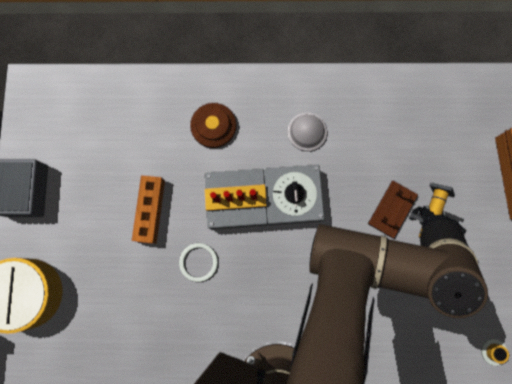

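```bash
python3 - <<'E'
from h import *
p,r=cur()
p1,R1=pose_for([.43,-.45,.24],-115)
q=plan(p1,R1,0)
p2,R2=pose_for([.497,-.336,.16],-30.8)
q=plan(p2,R2,0,start=q)
E
```

```text
12 rows
[[-0.001,-0.005,-0.005,-0.46,-0.03,-0.78,0],[0.0,-0.004,-0.005,-0.47,-0.03,-0.78,0],[0.0,-0.005,-0.005,-0.46,-0.02,-0.78,0],[0.001,-0.003,-0.006,-0.47,-0.03,-0.78,0],[0.001,-0.004,-0.006,-0.46,-0.03,-0.78,0],[0.001,-0.003,-0.006,-0.47,-0.03,-0.78,0],[0.001,-0.002,-0.006,-0.46,-0.03,-0.78,0],[0.002,-0.001,-0.007,-0.47,-0.03,-0.78,0]]
[[0.002,-0.002,-0.006,-0.46,-0.02,-0.78,0],[0.002,0.0,-0.007,-0.47,-0.03,-0.78,0],[0.002,0.0,-0.006,-0.46,-0.03,-0.77,0],[0.002,0.001,-0.007,-0.46,-0.03,-0.78,0]]
11 rows
[[-0.006,0.0,0.012,-0.48,0.0,-0.83,0],[-0.006,-0.002,0.012,-0.47,0.0,-0.83,0],[-0.006,-0.004,0.011,-0.48,0.0,-0.83,0],[-0.005,-0.004,0.012,-0.47,0.0,-0.83,0],[-0.005,-0.006,0.011,-0.48,0.0,-0.83,0],[-0.004,-0.008,0.01,-0.48,0.0,-0.83,0],[-0.003,-0.008,0.011,-0.47,0.0,-0.83,0],[-0.002,-0.009,0.009,-0.48,0.0,-0.83,0]]
[[0.0,-0.01,0.009,-0.48,0.0,-0.83,0],[0.0,-0.011,0.008,-0.47,0.0,-0.83,0],[0.002,-0.011,0.007,-0.48,0.0,-0.83,0]]
```

Call:
arm_command --pt "-0.001 -0.005 -0.005 -0.46 -0.03 -0.78 0" --pt "0 -0.004 -0.005 -0.47 -0.03 -0.78 0" --pt "0 -0.005 -0.005 -0.46 -0.03 -0.78 0" --pt "0.001 -0.003 -0.006 -0.47 -0.03 -0.78 0" --pt "0.001 -0.004 -0.006 -0.46 -0.03 -0.78 0" --pt "0.001 -0.003 -0.006 -0.47 -0.03 -0.78 0" --pt "0.001 -0.002 -0.006 -0.46 -0.03 -0.78 0" --pt "0.002 -0.001 -0.007 -0.47 -0.03 -0.78 0"

```text
t: 53.5
position: [0.4402, -0.4297, 0.2]
tcp_rot: [-0.687, 2.567, 0.153]
force: [0.3, -0.1, -2.5]
gripper_width: 0.404
```

Call:
arm_command --pt "0.002 -0.002 -0.006 -0.46 -0.03 -0.78 0" --pt "0.002 0 -0.007 -0.47 -0.03 -0.78 0" --pt "0.002 0 -0.006 -0.46 -0.03 -0.78 0" --pt "0.002 0.001 -0.007 -0.46 -0.03 -0.78 0" --pt "0 0 0 0 0 0 0"

```text
t: 54.12
position: [0.4264, -0.4436, 0.2178]
tcp_rot: [-1.308, 2.339, 0.345]
force: [-0.5, 0.4, -3.4]
gripper_width: 0.397
```

```bash
python3 - <<'E'
from h import *
s=env.observe();print(s['t'],s['position'],s['force'],s['gripper_width'],s['joint_pos'])
p,r=cur();print(r.apply(a_t),p+r.apply(c_t))
p2,R2=pose_for([.497,-.336,.16],-30.8)
q=plan(p2,R2,0)
E
```

```text
54.125 [ 0.4264 -0.4436  0.2178] [-0.5396  0.4058 -3.3999] 0.39710943697861556 [-0.8139  0.4092  0.1485 -0.4895 -1.4715  0.3524]
[-0.5225 -0.8525  0.0138] [ 0.4222 -0.4506  0.2349]
12 rows
[[-0.006,0.0,0.011,-0.46,0.0,-0.82,0],[-0.007,-0.001,0.01,-0.46,-0.01,-0.83,0],[-0.006,-0.002,0.011,-0.47,0.0,-0.82,0],[-0.005,-0.004,0.01,-0.46,-0.01,-0.83,0],[-0.006,-0.005,0.01,-0.46,0.0,-0.82,0],[-0.004,-0.006,0.01,-0.47,-0.01,-0.82,0],[-0.004,-0.008,0.009,-0.46,0.0,-0.83,0],[-0.003,-0.008,0.009,-0.46,0.0,-0.82,0]]
[[-0.002,-0.009,0.008,-0.46,-0.01,-0.82,0],[0.0,-0.01,0.007,-0.47,0.0,-0.83,0],[0.0,-0.01,0.007,-0.46,-0.01,-0.82,0],[0.002,-0.011,0.007,-0.46,0.0,-0.83,0]]
```

Call:
arm_command --pt "-0.006 0 0.011 -0.46 0 -0.82 0" --pt "-0.007 -0.001 0.01 -0.46 -0.01 -0.83 0" --pt "-0.006 -0.002 0.011 -0.47 0 -0.82 0" --pt "-0.005 -0.004 0.01 -0.46 -0.01 -0.83 0" --pt "-0.006 -0.005 0.01 -0.46 0 -0.82 0" --pt "-0.004 -0.006 0.01 -0.47 -0.01 -0.82 0" --pt "-0.004 -0.008 0.009 -0.46 0 -0.83 0" --pt "-0.003 -0.008 0.009 -0.46 0 -0.82 0"

```text
t: 55.12
position: [0.4681, -0.367, 0.1679]
tcp_rot: [-2.423, 1.427, 0.642]
force: [0.2, 0.2, -3.1]
gripper_width: 0.4
```

Call:
arm_command --pt "-0.002 -0.009 0.008 -0.46 -0.01 -0.82 0" --pt "0 -0.01 0.007 -0.47 0 -0.83 0" --pt "0 -0.01 0.007 -0.46 -0.01 -0.82 0" --pt "0.002 -0.011 0.007 -0.46 0 -0.83 0" --pt "0 0 0 0 0 0 0" --pt "0 0 0 0 0 0 0"

```text
t: 55.88
position: [0.4887, -0.3301, 0.1431]
tcp_rot: [-2.804, 0.775, 0.747]
force: [-0.5, -0.3, -3.4]
gripper_width: 0.402
```

```bash
python3 - <<'E'
from h import *
s=env.observe();print(s['t'],s['position'],s['force'],s['gripper_width'],s['joint_pos'])
p,r=cur();print(r.apply(a_t),p+r.apply(c_t))
p2,R2=pose_for([.497,-.336,.16],-30.8)
q=plan(p2,R2,0)
snap('scene','s27.png');snap('wrist','w27.png');snap('top','t27.png')
b=cv2.imread('pics/s27.png');cv2.imwrite('pics/s27z.png',cv2.resize(b[70:220,50:250],None,fx=3.8,fy=3.8,interpolation=2))
b=cv2.imread('pics/t27.png');cv2.imwrite('pics/t27z.png',cv2.resize(b[130:280,320:512],None,fx=4,fy=3.8,interpolation=2))
E
```

```text
55.875 [ 0.4887 -0.3301  0.1431] [-0.4759 -0.3376 -3.4239] 0.40238034589112365 [-0.3325  0.6115  0.1489 -0.1029 -1.6195  1.3859]
[ 0.8581 -0.5135  0.    ] [ 0.4959 -0.3344  0.16  ]
1 rows
[[0.0015,0.0008,-0.0009,-0.01,0.0,-0.01,0]]
```

View pics/s27z.png

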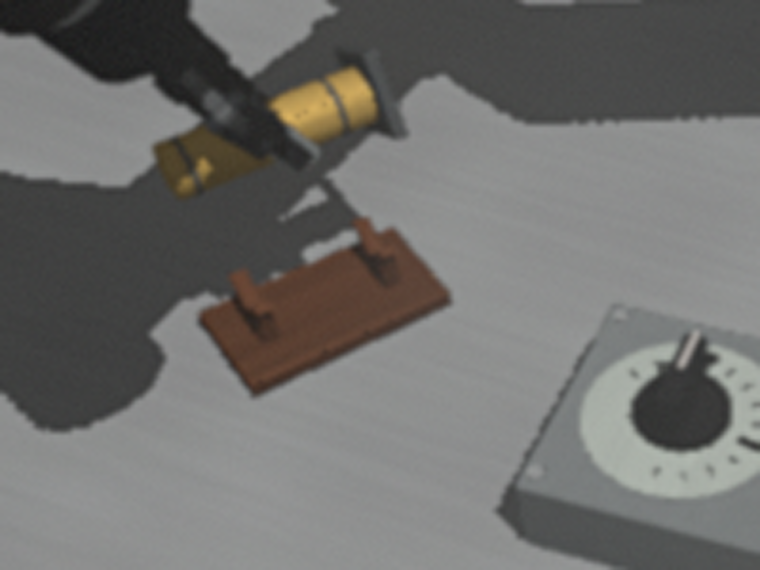

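View pics/w27.png

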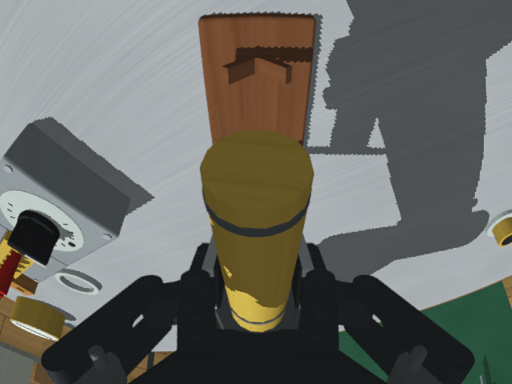

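View pics/t27z.png

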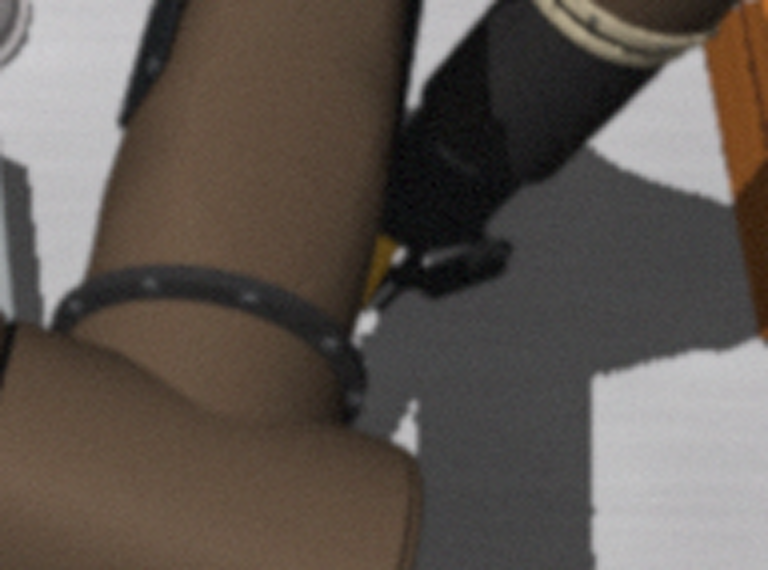

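```bash
python3 - <<'E'
from h import *
p2,R2=pose_for([.497,-.336,.105],-30.8)
q=plan(p2,R2,0,step=.03)
p2,R2=pose_for([.497,-.336,.066],-30.8)
q=plan(p2,R2,0,start=q,step=.02)
E
```

```text
2 rows
[[0.015,0.0,0.024,0.0,0.0,-0.01,0],[0.014,0.0,0.023,-0.01,0.0,0.0,0]]
2 rows
[[0.01,0.0,0.017,0.0,0.0,0.0,0],[0.009,0.0,0.017,0.0,0.0,0.0,0]]
```

Call:
arm_command --pt "0.015 0.0005 0.024 0 0 -0.01 0" --pt "0.014 0.0005 0.023 0 0 0 0" --pt "0.005 0 0.008 0 0 0 0" --pt "0.005 0 0.008 0 0 0 0" --pt "0 0 0 0 0 0 0" --pt "0 0 0 0 0 0 0"

```text
t: 56.78
position: [0.4903, -0.3326, 0.0698]
tcp_rot: [-2.806, 0.77, 0.748]
force: [0.8, -0.2, -2.4]
gripper_width: 0.397
```

```bash
python3 - <<'E'
from h import *
s=env.observe();print(s['t'],s['position'],s['force'],s['gripper_width'],s['joint_pos'])
p,r=cur();print(r.apply(a_t),p+r.apply(c_t))
c=cal('wrist');snap('scene','s28.png');snap('wrist','w28.png')
b=cv2.imread('pics/s28.png');cv2.imwrite('pics/s28z.png',cv2.resize(b[70:220,50:250],None,fx=3.8,fy=3.8,interpolation=2))
p2,R2=pose_for([.497,-.336,.064],-30.8)
q=plan(p2,R2,0,step=.02)
E
```

```text
56.775 [ 0.4903 -0.3326  0.0698] [ 0.8024 -0.2279 -2.359 ] 0.3971362393189535 [-0.3341  0.6812  0.0947 -0.1007 -1.497   1.4027]
[ 0.8598 -0.5107 -0.0003] [ 0.4975 -0.3369  0.0867]
2 rows
[[0.005,0.0,0.01,0.0,0.0,0.01,0],[0.006,0.0,0.01,0.0,0.0,0.0,0]]
```

View pics/s28z.png

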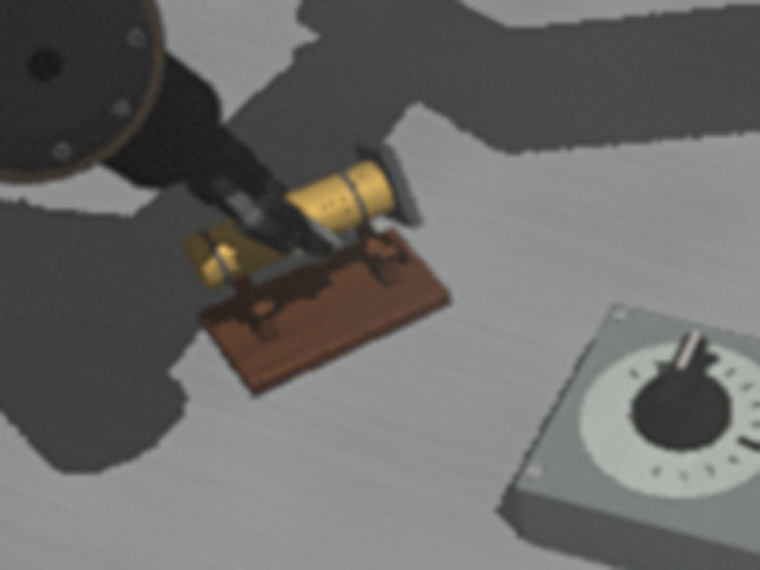

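View pics/w28.png

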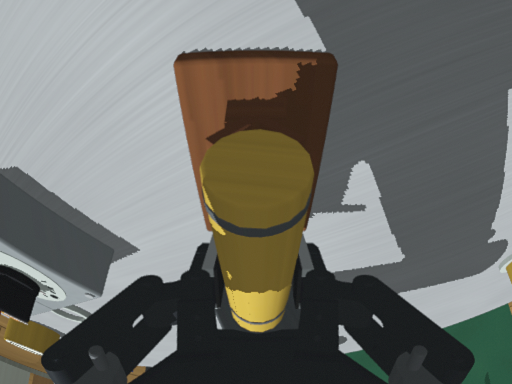

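Call:
arm_command --pt "0.005 0 0.009 0 0 0 0" --pt "0.005 0 0.009 0 0 0 0" --pt "0 0 0 0 0 0 0" --pt "0 0 0 0 0 0 0"

```text
t: 57.38
position: [0.4895, -0.3322, 0.0482]
tcp_rot: [-2.805, 0.77, 0.751]
force: [0.2, 0.4, -2.8]
gripper_width: 0.4
```

```bash
python3 - <<'E'
from h import *
s=env.observe();print(s['t'],s['position'],s['force'],s['gripper_width'])
p,r=cur();print(r.apply(a_t),p+r.apply(c_t))
E
```

```text
57.375 [ 0.4895 -0.3322  0.0482] [ 0.2238  0.4285 -2.8199] 0.4001014379013208
[ 0.8598 -0.5106 -0.002 ] [ 0.4967 -0.3365  0.0651]
```

Call:
arm_command --pt "0.001 0 0.0017 0 0 0 0" --pt "0.001 0 0.0017 0 0 0 0" --pt "0 0 0 0 0 0 0" --pt "0 0 0 0 0 0 0"

```text
t: 57.88
position: [0.4898, -0.3322, 0.0447]
tcp_rot: [-2.806, 0.77, 0.749]
force: [1.3, -0.0, -0.8]
gripper_width: 0.401
```

```bash
python3 - <<'E'
from h import *
s=env.observe();print(s['t'],s['position'],s['force'],s['gripper_width'])
p,r=cur();print(r.apply(a_t),p+r.apply(c_t))
E
```

```text
57.875 [ 0.4898 -0.3322  0.0447] [ 1.2775 -0.0483 -0.7844] 0.401201096172688
[ 0.8597 -0.5107 -0.0012] [ 0.497  -0.3365  0.0616]
```

Call:
arm_command --pt "0.0005 0 0.0008 0 0 0 0" --pt "0 0 0 0 0 0 0.45" --pt "0 0 0 0 0 0 0.5" --pt "0 0 0 0 0 0 0.6" --pt "0 0 0 0 0 0 0.7" --pt "0 0 0 0 0 0 0.7"

```text
t: 58.62
position: [0.4896, -0.3322, 0.0435]
tcp_rot: [-2.805, 0.77, 0.75]
force: [-0.5, -0.6, 0.4]
gripper_width: 0.702
```

```bash
python3 - <<'E'
from h import *
s=env.observe();print(s['t'],s['position'],s['force'],s['gripper_width'])
snap('scene','s29.png');snap('wrist','w29.png')
b=cv2.imread('pics/s29.png');cv2.imwrite('pics/s29z.png',cv2.resize(b[70:220,50:250],None,fx=3.8,fy=3.8,interpolation=2))
E
```

```text
58.625 [ 0.4896 -0.3322  0.0435] [-0.5082 -0.5884  0.4384] 0.7019939929170521
```

View pics/s29z.png

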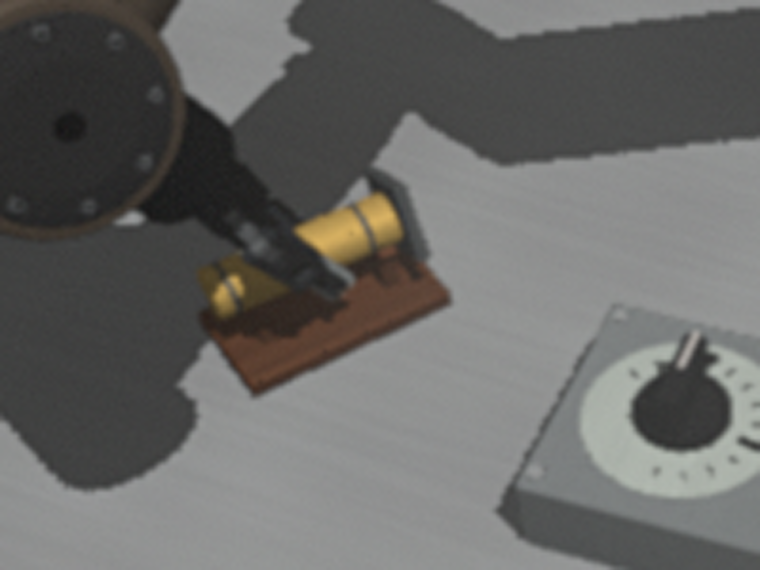

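View pics/w29.png

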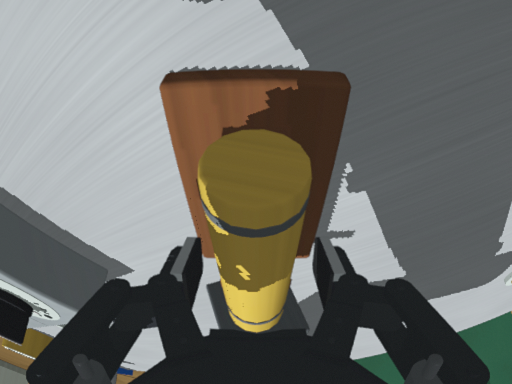

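Call:
arm_command --pt "0 0 -0.02 0 0 0 0.75" --pt "0 0 -0.04 0 0 0 0.75" --pt "0 0 -0.05 0 0 0 0.75" --pt "0 0 -0.05 0 0 0 0.75" --pt "0 0 0 0 0 0 0.75"

```text
t: 59.35
position: [0.5605, -0.3746, 0.1857]
tcp_rot: [-2.81, 0.771, 0.74]
force: [0.6, 0.0, -0.6]
gripper_width: 0.749
```

```bash
python3 - <<'E'
from h import *
s=env.observe();print(s['t'],s['position'],s['force'],s['gripper_width'],s['joint_pos'])
snap('scene','s30.png');snap('wrist','w30.png')
b=cv2.imread('pics/s30.png');cv2.imwrite('pics/s30z.png',cv2.resize(b[70:220,50:250],None,fx=3.8,fy=3.8,interpolation=2))
q=plan(np.array([.5343,-.0475,.19]),down(4.4),.5)
E
```

```text
59.35 [ 0.5605 -0.3746  0.1857] [ 0.5595  0.0056 -0.6199] 0.7488154771422723 [-0.3534  0.716   0.4426 -0.0924 -1.8046  1.3903]
6 rows
[[-0.028,-0.045,0.014,-0.19,0.6,-0.71,0.5],[-0.024,-0.047,0.011,-0.19,0.61,-0.72,0.5],[-0.02,-0.05,0.008,-0.2,0.6,-0.71,0.5],[-0.015,-0.052,0.005,-0.19,0.6,-0.72,0.5],[-0.011,-0.053,0.003,-0.19,0.61,-0.71,0.5],[-0.005,-0.054,0.0,-0.19,0.6,-0.72,0.5]]
```

View pics/s30z.png

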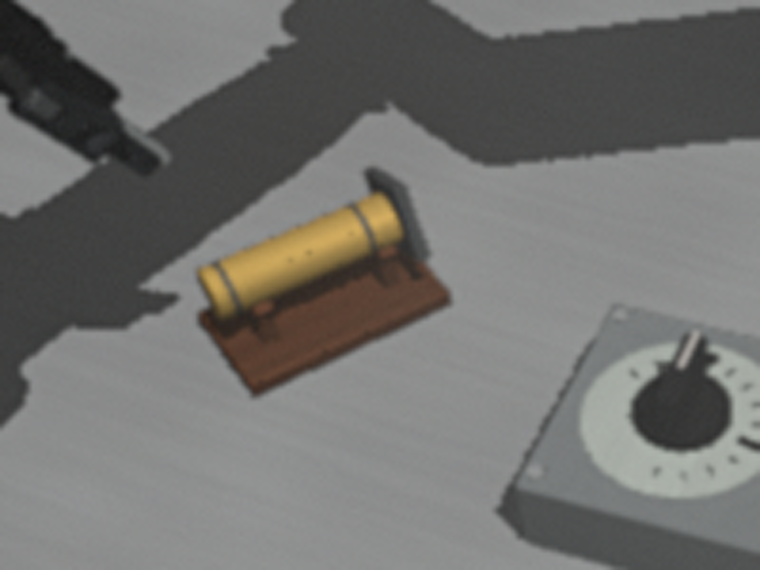

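View pics/w30.png

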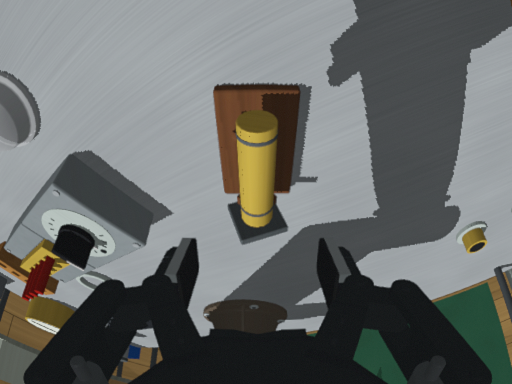

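Call:
arm_command --pt "-0.028 -0.045 0.012 -0.19 0.6 -0.71 0.5" --pt "-0.024 -0.047 0.01 -0.19 0.6 -0.72 0.5" --pt "-0.02 -0.05 0.008 -0.2 0.6 -0.71 0.5" --pt "-0.015 -0.052 0.005 -0.19 0.6 -0.72 0.5" --pt "-0.011 -0.053 0.003 -0.19 0.61 -0.71 0.5" --pt "-0.005 -0.054 0 -0.19 0.6 -0.72 0.5" --pt "0 0 0 0 0 0 0.5" --pt "0 0 0 0 0 0 0.5"

```text
t: 60.45
position: [0.5349, -0.0484, 0.1924]
tcp_rot: [-3.139, -0.123, 0.005]
force: [0.6, -1.0, 0.3]
gripper_width: 0.502
```

```bash
python3 - <<'E'
from h import *
s=env.observe();print(s['t'],s['position'],s['force'],s['gripper_width'],s['joint_pos'])
snap('wrist','w31.png')
q=plan(np.array([.5345,-.0473,.12]),down(4.4),.5)
q=plan(np.array([.5345,-.0473,.079]),down(4.4),.5,start=q)
E
```

```text
60.45 [ 0.5349 -0.0484  0.1924] [ 0.6302 -1.0444  0.2566] 0.5019924754417634 [ 0.2741  0.1644 -0.3458 -0.0013 -1.0635  1.3757]
2 rows
[[0.0,-0.001,0.036,0.0,0.01,0.0,0.5],[-0.001,-0.001,0.036,0.0,0.01,0.0,0.5]]
1 rows
[[0.0,0.0,0.041,0.0,0.0,0.0,0.5]]
```

View pics/w31.png

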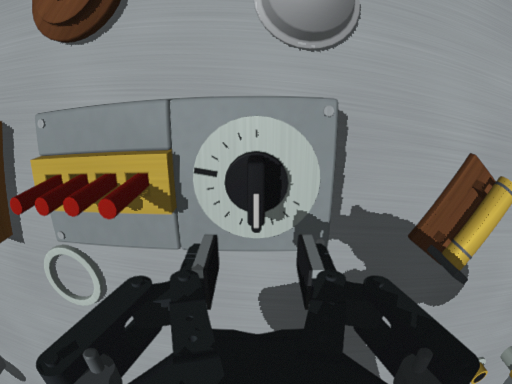

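Call:
arm_command --pt "-0.001 -0.001 0.036 0 0.01 0 0.5" --pt "0 0 0.036 0 0 0 0.5" --pt "0 0 0.02 0 0 0 0.5" --pt "0 0 0.02 0 0 0 0.5" --pt "0 0 0 0 0 0 0.5" --pt "0 0 0 0 0 0 0.5"

```text
t: 61.25
position: [0.5349, -0.0487, 0.0809]
tcp_rot: [-3.139, -0.119, 0.001]
force: [-0.3, -1.0, -0.2]
gripper_width: 0.496
```

Call:
arm_command --pt "0 0 0 0 0 0 0.1" --pt "0 0 0 0 0 0 0.0" --pt "0 0 0 0 0 0 0.0" --pt "0 0 0 0 0 0 0.0" --pt "0 0 0 0 0 0 0.0" --squeeze 40

```text
t: 61.88
position: [0.5351, -0.0472, 0.0818]
tcp_rot: [-3.138, -0.122, -0.002]
force: [-2.9, 2.9, 5.9]
gripper_width: 0.163
```

Call:
arm_command --pt "0 0 0 0 0 1 0" --pt "0 0 0 0 0 1 0" --pt "0 0 0 0 0 1 0" --pt "0 0 0 0 0 1 0" --pt "0 0 0 0 0 1 0" --pt "0 0 0 0 0 1 0" --pt "0 0 0 0 0 1 0" --pt "0 0 0 0 0 1 0"

```text
t: 62.88
position: [0.5346, -0.0478, 0.0817]
tcp_rot: [-2.723, 1.566, -0.0]
force: [-2.6, 0.2, 7.1]
gripper_width: 0.164
```

Call:
arm_command --pt "0 0 0 0 0 1 0" --pt "0 0 0 0 0 1 0" --pt "0 0 0 0 0 1 0" --pt "0 0 0 0 0 1 0" --pt "0 0 0 0 0 0.5 0" --pt "0 0 0 0 0 0 0" --pt "0 0 0 0 0 0 0"

```text
t: 63.75
position: [0.5343, -0.0478, 0.0817]
tcp_rot: [2.111, -2.326, -0.001]
force: [-3.9, 1.3, 8.9]
gripper_width: 0.164
```

```bash
python3 - <<'E'
from h import *
s=env.observe();print(s['t'],s['position'],s['force'],s['gripper_width'])
_,r=cur();x=r.apply([1,0,0]);print(np.degrees(np.arctan2(x[1],x[0])))
E
```

```text
63.75 [ 0.5343 -0.0478  0.0817] [-3.9231  1.2978  8.8813] 0.16435666559419784
-95.5465689075506
```

Tool yaw is −95.55°, target −95.6°. Release, back off and look.

Call:
arm_command --pt "0 0 0 0 0 0 0.5" --pt "0 0 0 0 0 0 0.5" --pt "0 0 -0.02 0 0 0 0.5" --pt "0 0 -0.05 0 0 0 0.5" --pt "0 0 -0.06 0 0 0 0.5" --pt "-0.05 0 -0.05 0 0 0 0.5" --pt "-0.06 0 -0.02 0 0 0 0.5" --pt "0 0 0 0 0 0 0.5"

```text
t: 64.75
position: [0.5458, 0.0584, 0.2766]
tcp_rot: [-2.113, 2.32, -0.001]
force: [-0.1, -1.1, -0.7]
gripper_width: 0.499
```

```bash
python3 - <<'E'
from h import *
s=env.observe();print(s['t'],s['position'],s['force'],s['gripper_width'])
c=cal('wrist');snap('wrist','w32.png');snap('scene','s32.png');snap('top','t32.png')
b=cv2.imread('pics/w32.png');u,v=proj(c,[.5343,-.0475,.08])[0].astype(int);print(u,v)
cv2.imwrite('pics/w32z.png',cv2.resize(b[max(0,v-60):v+65,max(0,u-70):u+70],None,fx=4.4,fy=4.4,interpolation=2))
b=cv2.imread('pics/s32.png');cv2.imwrite('pics/s32z.png',cv2.resize(b[90:350,90:460],None,fx=2.1,fy=2.1,interpolation=2))
E
```

```text
64.75 [0.5458 0.0584 0.2766] [-0.075  -1.0925 -0.6814] 0.49920244527562724
259 72
```

View pics/w32z.png

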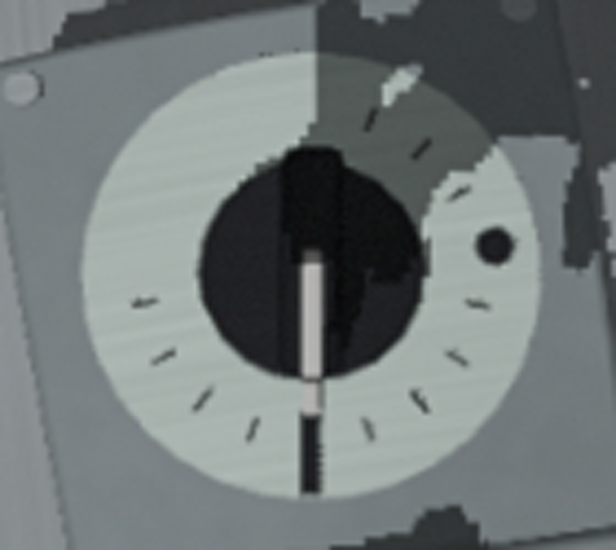

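View pics/s32z.png

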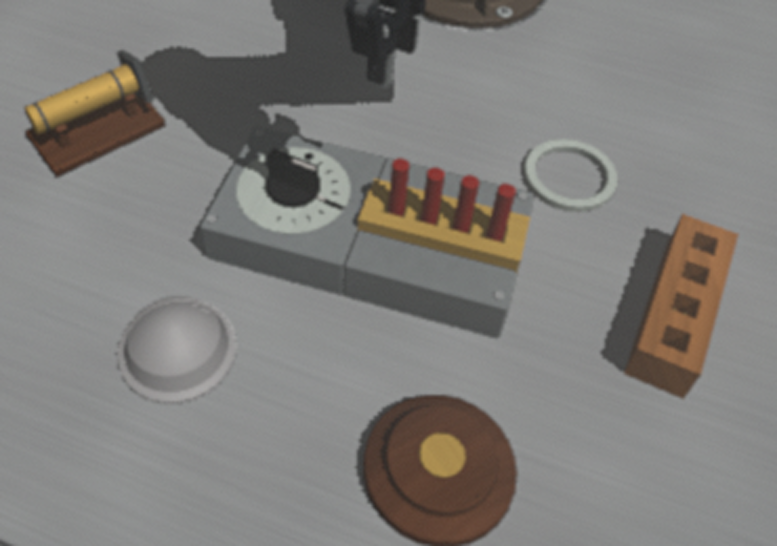

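View pics/t32.png

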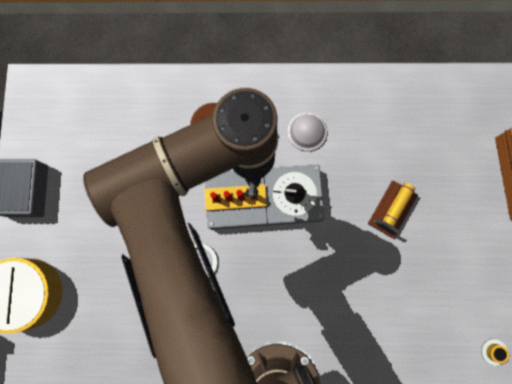

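```bash
python3 - <<'E'
from h import *
a=np.radians(-30.8);h=np.array([np.cos(a),np.sin(a),0]);n=np.array([-h[1],h[0],0]);c0=np.array([.497,-.336,0])
for nm,f,(u0,v0,u1,v1) in [('top','t32.png',(360,165,430,245)),('scene','s32.png',(90,105,175,180))]:
    C=cal(nm);k=8;b=cv2.resize(cv2.imread('pics/'+f)[v0:v1,u0:u1],None,fx=k,fy=k,interpolation=2)
    P=lambda q:tuple(int(x) for x in (proj(C,q)[0]-[u0,v0]+.5)*k)
    for q in (-.07,-.06,.07): cv2.line(b,P(c0+q*h+.018*n+[0,0,.06]),P(c0+q*h-.018*n+[0,0,.06]),(255,0,0),1)
    for s in(-1,1): cv2.line(b,P(c0-.07*h+s*.018*n+[0,0,.06]),P(c0+.07*h+s*.018*n+[0,0,.06]),(255,0,0),1)
    K=[c0+i*.075*h+j*.0425*n+[0,0,.015] for i,j in((1,1),(1,-1),(-1,-1),(-1,1))]
    for i in range(4): cv2.line(b,P(K[i]),P(K[(i+1)%4]),(0,255,0),1)
    cv2.imwrite('pics/ov_'+nm+'.png',b[:600,:800])
E
```

```text
(no output)
```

View pics/ov_top.png

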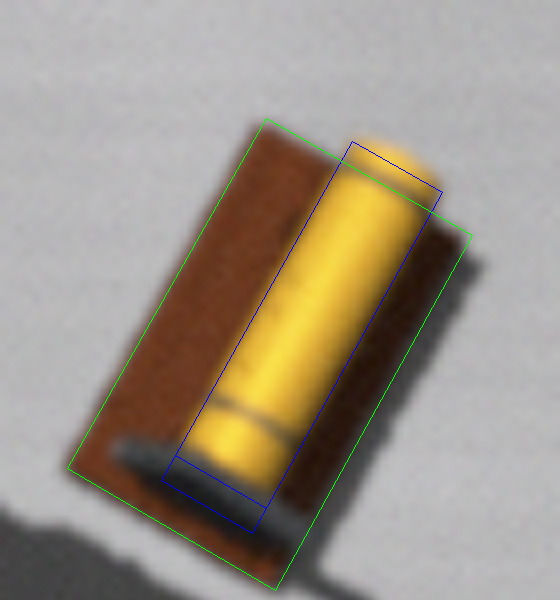

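View pics/ov_scene.png

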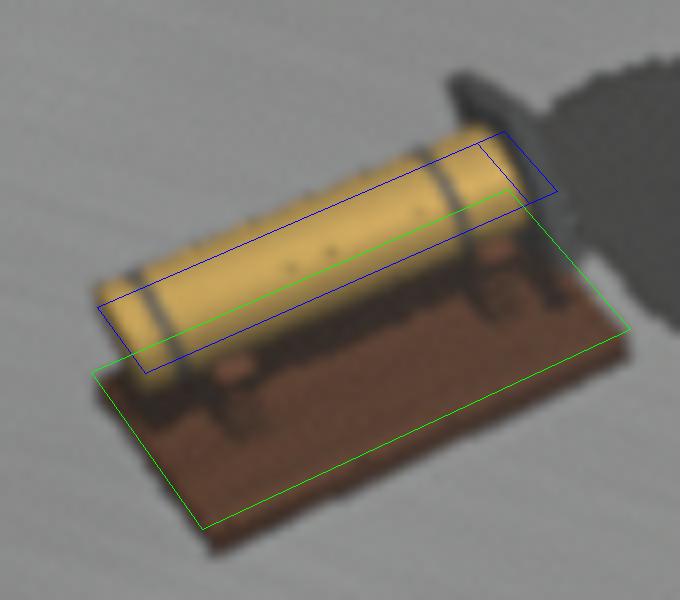

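```bash
python3 - <<'E'
from h import *
print(env.observe()['t']); print(workorder.sign_off())
E
```

```text
64.9
the job is handed in; nothing more can be done
None
```

The job is done and handed in at t ≈ 65 s of the 210 s allowed; sign-off reported no verdict. I turned the dial from about 134° back to the off dot, then stood all four red rods in the four charger wells. The brass probe went on its side into the cradle's two V-supports, and last I turned the dial to the charge mark.

**Extra step with the probe:** a sideways grasp where the probe stood would have brought the arm close over the loaded rods. I stood it down on clear bench near the cradle first and took the sideways grasp there. My first approach to the cradle neared a wrist limit, so I turned the probe end for end before lowering it.

**Last checks:**
- **Dial:** the pointer line was on the off dot before loading, and at the end on the charge mark. The gripper's turn at release was within 0.1° of the target.
- **Rods:** four are upright in the wells and the stand is empty. I saw no contact force while inserting them.
- **Probe:** in the last pictures it rests in both V-supports with the foot plate just beyond one of them. Its outline agreed with the planned pose to a few millimetres, and the scene view showed the cradle and probe offset together by 2–3 mm, which is within camera error.
- **Other things:** the dome, azimuth ring and pelorus base showed no movement. I saw no sign that the cradle or probe was knocked aside.
- **One disagreement:** rod-top heights measured 125–128 mm in most views, against the 130 mm the text implies. It had no effect.

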